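Make up the hand pump's spares caddy

TASK

Make up the hand pump's spares caddy, the low black carrier with three coloured inserts. Lay the large black sealing ring flat in the round recess of the yellow insert and then set the aluminium gland cap upright on top of it, its spigot inside the ring so that its flange rests flat on the ring; stand the turquoise grease jar upright in the well of the white insert; and lay the brass vent valve, knob up, in the V rests of the orange insert, square body down on the insert's floor between the two rests. The small black ring, the yellow jar and the steel valve belong to another pump: leave them where they are.

Things in the scene. Friction and masses are not known exactly. Their poses are not given: they have to be found in the camera images.
- seal_ring: Large black rubber sealing ring, flat: outside diameter 80 mm, inside 64, 8 mm high, section 8 x 8 mm; eight straight segments, their middles 36 mm from the centre at every 45 degrees from the ring's own x axis. Pinch it across the section, one finger inside. Origin: centre of its underside, z up. 18 g.
- gland_cap: Aluminium gland cap, upright: round spigot below (diameter 48 mm, 6 mm high), flange (diameter 80 mm, 6 mm thick) with six dark bolt heads 2 mm high, knurled round hub on top (diameter 28 mm, 22 mm high), which is the grip; 34 mm in all. Origin: centre of the spigot's underside, z up. Seated on the sealing ring, its origin is 2 mm above the ring's. 0.12 kg.
- jar_turquoise: Little round turquoise jar with a white screw cap: diameter 38 mm (cap 36 mm), 34 mm high. Origin: centre of its underside, z up. About 25 g.
- valve_brass: Brass vent valve: square body 26 x 26 x 26 mm, a ribbed hose nozzle (diameter 17 mm, axis 13 mm above the underside) on two opposite ends, 84 mm long overall, round black screw knob on top (36 mm high in all). Lies on the body's flat underside. Origin: centre of the underside; x along the nozzles, z up; grip the flat sides facing +y and -y, 26 mm apart. 0.11 kg.
- small_ring: Look-alike, to be left: small black rubber ring lying flat, outside diameter 56 mm, inside 40 mm, 8 mm high. Origin: centre of its underside. (To the left of all the parts a brochure stand, 0.19 m high, leans on the bench, fixed: its nearest edge is about 70 mm from the nearest part's centre. Pass above it.)
- jar_yellow: Look-alike, to be left: little round yellow jar with a white cap, diameter 30 mm, 28 mm high. Origin: centre of its underside. (To the left of all the parts a brochure stand, 0.19 m high, leans on the bench, fixed: its nearest edge is about 70 mm from the nearest part's centre. Pass above it.)
- valve_steel: Look-alike, to be left: grey steel vent valve of the same shape and size as the brass one, same axes and origin.
- seal_insert: Yellow insert, fixed: 108 x 108 mm, 12 mm high, round recess of diameter 96 mm, 4 mm deep, in its middle (recess floor 8 mm above the origin). Origin: centre of its underside, z up, x and y along its sides. The three inserts sit 110 mm apart in a row in the black caddy, in any order, 4 mm above the bench; the caddy is fixed, its rim 14 mm high.
- jar_insert: White insert, fixed: 108 x 108 mm, 18 mm high, round well of diameter 54 mm, 12 mm deep, in its middle (well floor 6 mm above the origin). Origin: centre of its underside, z up, x and y along its sides.
- valve_insert: Orange insert, fixed: plate 108 x 108 mm, its floor 6 mm above the origin, with two V rests at x = +29 and -29 mm, 9 mm thick (49 mm free between), tops 34 mm above the origin, 21 mm wide inside at the foot, 39 mm at the top. The nozzles lie in them along the insert's x axis, either way round, the valve's body on the floor between. Origin: centre of its underside, z up.
Things that resemble listed ones, but are neither listed nor needed, are in the scene too. Several things have the shape of the valve_brass; the one meant has the colours described above.

How it is judged:
By the outcome, as a careful person would: the job done as asked, in the order asked, and still so for the second after the job is handed in, with the robot touching nothing.
It also fails if it takes over 128 s, if anything falls off the work surface, if the arm or the gripper's body presses on something with over 40 N, if the wrist force passes 120 N, or if a joint passes its speed limit or range.

ROBOT

A 6-joint arm with a two-finger parallel gripper is mounted at the origin on the work surface; the furniture and walls round the work are solid. World frame = base frame: x ahead of the robot, y to its left, z up, the work surface at z = 0. Lengths are in m, angles in rad, forces in N, time in s.
With the tool pointing down it reaches from about 0.325 to 0.775 m from the base axis. Payload 5.5 kg.
Tool frame: the origin (TCP) lies on the centre line of the jaws, within the pads' length; the fingertips stand 14 mm ahead of it and the grasp point (between the pads) lies 5 mm behind it; z points along the fingers, y is the line along which they close (so a half turn about z gives the same grasp; the last joint's range is limited). The gripper opens to 85 mm and grips with 20 to 120 N. Pads are 22 mm wide; open, the fingers measure 114 mm over their backs; the gripper's body (76 mm by 85 mm) begins 54 mm behind the grasp point. The pads swing forward as they close: fully open they stand 13 mm farther back than shut.
Start: joints at [-1.296, 0.091, 1.231, -0, 1.82, -0.057], TCP at [0.195, -0.567, 0.245] pointing down, gripper open.
Joint ranges: [-2.87, 2.87], [-0.86, 2.18], [0.17, 2.46], [-1.51, 4.65], [0.06, 2.69], [-2.65, 2.65]. Speed limits (rad/s): [2.57, 2.57, 3.01, 3.14, 3.14, 3.14].

INTERFACE

Orientations are given as a rotation vector (axis times angle).
In Python, from bench import env gives the robot as it stands.
- The arm moves only by the shell command python3 -m jog 'ROWS' [FORCE]. ROWS is JSON, a list of rows, each an object with "travel": the shift along the tool's x, y, z in m, a list of three; "rot": the turn, a rotation vector about the tool's x, y, z in degrees, a list of three; "hand": the closure in counts, from 0 (fully open) to 255 (shut). In form: [{"travel": [x, y, z], "rot": [rx, ry, rz], "hand": hand}, ...]. A call has 1 to 8 rows; each row shifts and turns the commanded pose from where the row before left it, along the tool's axes as they then stand; what a row does not reach is not made up. A row lasts 1/12 s, in which the tool goes at most 41.7 mm and 7.16 degrees, less where a joint would pass 70% of its speed; a pose out of reach is approached as far as the arm can. A call with a gripper value outside its range is refused whole. The fingers move at their own pace and stop on an object; FORCE is the grip in N (left out, the last holds). Time passes only in rows, so rows that do not move let the fingers close. It gives the time, the measured TCP pose, the force, the opening and the grip force at its end, in the units of the state.
- env.read_state(): the state, without advancing time (a new reading comes with each control period).
- env.camera(name): name is "scene" or "top" or "wrist"; returns (picture, depth): 384x512x3 uint8, blue, green, red; 384x512 float32, m along the optical axis (not along the pixel's ray), 0 where there is no reading.
- env.camera_params(name): a dict with "fov_y" (degrees; the focal length in pixels is half the picture's height over the tangent of half this angle, whatever the lens; pixels are square), "cx", "cy" (the principal point, pixels), "D" ([k1, k2, p1, p2, k3] as OpenCV has them; the pictures are not rectified), "T" (4x4, takes a point from camera to world coordinates). Camera axes: x right, y up, looking along -z (the intrinsics and any distortion apply to the point x, -y, -z); pixel columns grow to the right and rows downward; lengths in m; the calibration is good to about 2 mm. A picture is of the moment at which its call begins: read the wrist's pose just before it. camera_params takes no time and is no camera call; for the wrist camera it gives the pose at the moment of the call.
- env.hand_in(): hands the job in; it is judged then, once.
The state is a dict: "clock": time; "joints": joint angles; "joint_vel": joint speeds; "effort": joint torques, N m; "tool_pos": TCP position; "orientation": TCP orientation; "wrist_force": force on the tool from outside, world axes, zero at the start; "ft_torque": the same for the moment, N m; "finger_gap": finger opening in m; "finger_force": force on a finger pad.
Only numpy, scipy, OpenCV 4.12 (cv2) and the standard library are available. Lean on these libraries where they do the work, as an engineer would, in place of code of your own. Each camera call takes 0.05 s, during which the arm holds its last target. There are 200 camera calls.

## Working session

There is one attempt and no reset: what is moved stays moved. The work goes in short steps, Python scripts to look and compute and a shell command to move; the robot and the scene stay as the last step left them, time stands still between calls to the robot, and variables do not carry over. Pictures are saved under pics/ and viewed, at most 14 in all, crops included, and the job is handed in when it is done.

```bash
mkdir -p pics; ls; cat > h.py <<'E'
import numpy as np, cv2
from bench import env
def cam(n):
    p=env.camera_params(n); im,d=env.camera(n); return im,d,p
def K(p,h=384):
    f=h/2/np.tan(np.radians(p["fov_y"])/2); return np.array([[f,0,p["cx"]],[0,f,p["cy"]],[0,0,1.]])
def ray(p,uv):
    u=cv2.undistortPoints(np.array(uv,float).reshape(-1,1,2),K(p),np.array(p["D"],float)).reshape(-1,2)
    T=np.array(p["T"]); d=np.c_[u[:,0],-u[:,1],-np.ones(len(u))]@T[:3,:3].T
    return T[:3,3],d
def onz(p,uv,z):
    o,d=ray(p,uv); return o+d*((z-o[2])/d[:,2])[:,None]
def proj(p,X):
    T=np.array(p["T"]); c=(np.atleast_2d(X)-T[:3,3])@T[:3,:3]
    return cv2.projectPoints(c*[1,-1,-1],np.zeros(3),np.zeros(3),K(p),np.array(p["D"],float))[0].reshape(-1,2)
E
python3 - <<'E'
from h import *
for n in("scene","top","wrist"):
    im,d,p=cam(n); cv2.imwrite(f"pics/{n}0.png",im if n!="top" else cv2.resize(im,(768,576))); print(n,p["fov_y"],np.round(p["T"],3).tolist())
print(env.read_state())
E
```

```text
pics
scene 50.59095314668666 [[-0.905, 0.329, -0.27, 0.09], [-0.426, -0.702, 0.57, 0.651], [-0.002, 0.631, 0.776, 0.987], [0.0, 0.0, 0.0, 1.0]]
top 47.29822106344844 [[-0.006, 0.978, -0.208, 0.224], [-1.0, -0.005, 0.004, -0.05], [0.003, 0.208, 0.978, 1.02], [0.0, 0.0, 0.0, 1.0]]
wrist 60.89768338253808 [[0.326, 0.908, 0.264, 0.263], [-0.946, 0.313, 0.089, -0.544], [-0.002, -0.279, 0.96, 0.372], [0.0, 0.0, 0.0, 1.0]]
{'clock': 0.15, 'joints': array([-1.29569973e+00,  9.17210659e-02,  1.23161420e+00, -5.27745492e-07,
        1.81981200e+00, -5.66989235e-02]), 'joint_vel': array([ 0.00031434, -0.0022132 , -0.00371314, -0.00057883, -0.00081274,
       -0.00147611]), 'effort': array([ 1.67507806e-03, -4.59369886e+01, -4.18526530e+01, -6.48440414e-05,
        9.54869902e-03,  2.78921215e-05]), 'tool_pos': array([ 0.19539055, -0.56708837,  0.24438677]), 'orientation': array([-3.09693609e+00, -5.18540413e-01,  2.66800478e-04]), 'wrist_force': array([-1.02126303, -0.07246055,  0.229111  ]), 'ft_torque': array([-0.02977308,  0.00104369, -0.00782127]), 'finger_force': 0.0, 'finger_gap': 0.0851973256186172}
```

View pics/top0.png

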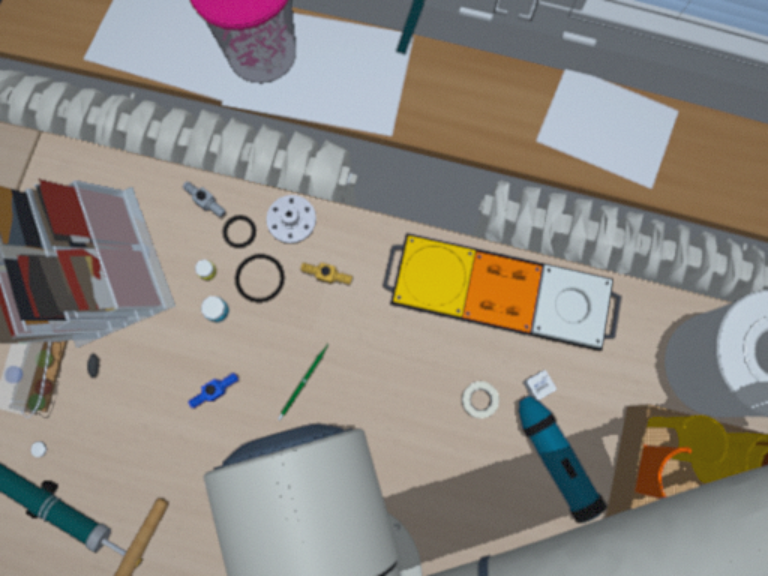

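View pics/scene0.png

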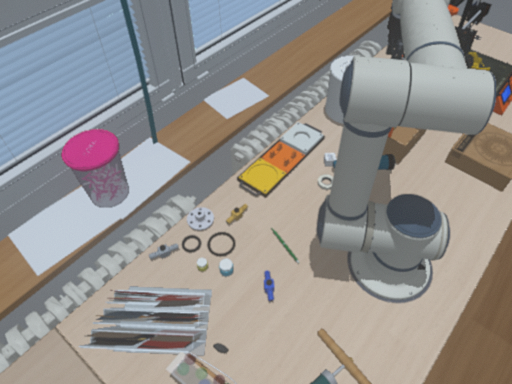

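The top view (768 px wide) shows these parts:
- **Large ring:** (259,278), beside the small ring at (239,231). The pale ring at (480,400) has the wrong colour.
- **Gland cap:** (291,219).
- **Turquoise jar:** (214,308), beside the yellow jar at (205,270).
- **Brass valve:** (327,272), with the steel one at (204,198) and a blue one at (213,390).
- **Inserts:** yellow (433,275), orange (503,290), white (572,305).

Next I measure them and confirm them in one enlarged crop.

```bash
cat > meas.py <<'E'
from h import *
im,d,p=cam("top"); hsv=cv2.cvtColor(im,cv2.COLOR_BGR2HSV); H,S,V=cv2.split(hsv)
def comp(mask,c,r):
    m=np.zeros_like(H); x,y=c; m[y-r:y+r,x-r:x+r]=mask[y-r:y+r,x-r:x+r]
    n,l,st,ce=cv2.connectedComponentsWithStats(m); i=1+np.argmax(st[1:,4]); mm=(l==i).astype(np.uint8)
    c=max(cv2.findContours(mm,cv2.RETR_EXTERNAL,cv2.CHAIN_APPROX_NONE)[0],key=len)
    return mm,c.reshape(-1,2).astype(float),st[i]
def circ(name,mask,c,r,z):
    mm,ct,st=comp(mask.astype(np.uint8),c,r); w=onz(p,ct,z)[:,:2]
    (cx,cy),rr=cv2.minEnclosingCircle(w.astype(np.float32)); e=cv2.fitEllipse(w.astype(np.float32)*1000)
    print(name,st.tolist(),"ell",np.round(e[0],1),np.round(e[1],1))
def rect(name,mask,c,r,z):
    mm,ct,st=comp(mask.astype(np.uint8),c,r); w=onz(p,ct,z)[:,:2]*1000
    print(name,st.tolist(),"rect",cv2.minAreaRect(w.astype(np.float32)))
s=2/3
circ("ring",V<70,(173,185),22,.008)
circ("small",V<70,(159,154),14,.008)
circ("cap",(S<60)&(V>120),(194,146),20,.012)
circ("jarT",(H>80)&(H<110)&(S>60),(143,205),12,.017)
circ("jarTcap",(S<50)&(V>170),(143,205),12,.034)
rect("brass",(H>15)&(H<32)&(S>110),(218,181),22,.013)
rect("steel",(S<90)&(V<190),(136,132),18,.013)
rect("yellow",(H>20)&(H<33)&(S>130),(289,183),34,.016)
rect("orange",(H>5)&(H<18)&(S>150),(335,193),34,.010)
rect("white",(S<40)&(V>150),(381,203),34,.022)
cv2.imwrite("pics/crop.png",cv2.resize(im[110:270,110:310],(800,640)[:2] and (750,600),interpolation=cv2.INTER_CUBIC))
E
python3 meas.py
```

```text
ring [157, 170, 32, 31, 184] ell [445.3 140.4] [74. 74.]
small [149, 144, 21, 21, 118] ell [521.8 175.9] [49.2 50.5]
cap [174, 126, 40, 40, 1543] ell [541.4  93.2] [110.3 116. ]
jarT [141, 201, 11, 14, 46] ell [397.5 210.8] [36.7 48.5]
jarTcap [131, 193, 24, 24, 460] ell [394.3 203.8] [61.7 64.8]
brass [201, 176, 34, 13, 223] rect ((451.5851135253906, 34.693084716796875), (81.17284393310547, 26.192363739013672), 75.35903930664062)
steel [118, 114, 36, 36, 1296] rect ((578.2194213867188, 235.9453582763672), (94.92884063720703, 87.08171081542969), 2.6927428245544434)
yellow [262, 157, 56, 55, 2186] rect ((445.64764404296875, -134.99899291992188), (111.56697082519531, 111.89968872070312), 76.83308410644531)
orange [308, 167, 53, 55, 2088] rect ((421.306640625, -242.34971618652344), (107.69834899902344, 111.64913177490234), 76.73184967041016)
white [347, 169, 61, 62, 2242] rect ((405.9106750488281, -342.2065124511719), (142.0742645263672, 145.06552124023438), 89.84508514404297)
```

View pics/crop.png

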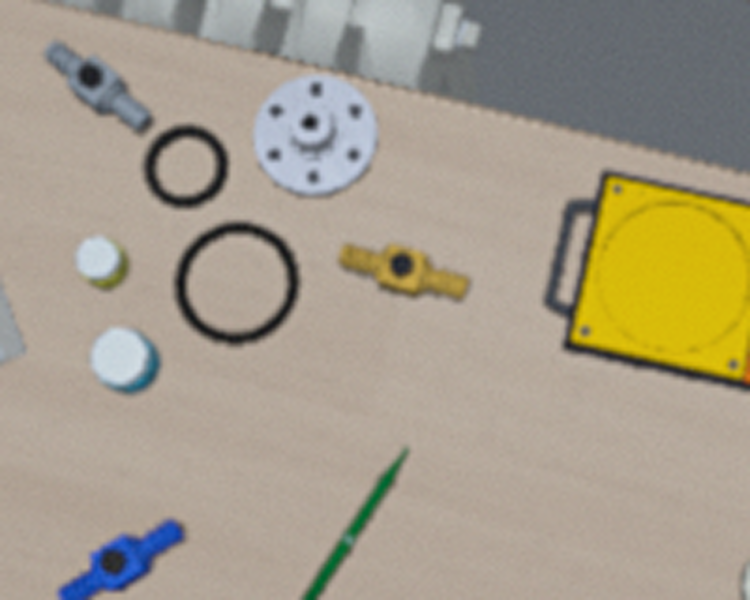

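The crop confirms the parts: the cap at (316,135), the large black ring at (237,283) next to the small one at (186,166), the turquoise jar at (124,359), larger than the yellow jar at (101,261), and the brass valve at (402,267). The steel valve at (95,82) and blue valve at (120,560) stay put. Now I move closer.

```bash
cat > go.py <<'E'
import sys
from h import *
from scipy.spatial.transform import Rotation as Ro
# go.py x y z [yaw of tool y axis, deg]  (mm): prints deltas in the tool's axes, rotation first, then travel after it
s=env.read_state(); R=Ro.from_rotvec(s["orientation"]).as_matrix(); P=s["tool_pos"]
a=[float(v) for v in sys.argv[1:]]
print("at",np.round(P*1000,1),"tool y yaw %.1f"%np.degrees(np.arctan2(R[1,1],R[0,1])),"q6 %.2f"%s["joints"][5],"F",np.round(s["wrist_force"],1),"gap %.1f"%(s["finger_gap"]*1e3),"t",s["clock"])
if len(a)>=3:
    Rt=R
    if len(a)>3:
        best=None
        for k in(a[3],a[3]+180):
            k=np.radians(k); y=np.array([np.cos(k),np.sin(k),0]); z=np.array([0,0,-1.]); Rk=np.c_[np.cross(y,z),y,z]
            r=Ro.from_matrix(R.T@Rk).as_rotvec(degrees=True)
            print("rot",np.round(r,1),"rows",np.linalg.norm(r)/7.16)
            if best is None or np.linalg.norm(r)<best[0]: best=(np.linalg.norm(r),Rk)
        Rt=best[1]
    t=Rt.T@(np.array(a[:3])/1e3-P); print("travel after",np.round(t,4),"rows",np.linalg.norm(t)/.0417)
E
python3 go.py 400 -250 300; python3 - <<'E'
from h import *
p=env.camera_params("top")
print(onz(p,[[194.3,146.0]],.012),onz(p,[[143.07,205.7]],.034),onz(p,[[135.3,131.9]],.03))
for q in [(492,271),(518,274),(487,305),(513,311)]: print(onz(p,[np.array(q)/1.5],.02))
T=np.array(env.camera_params("wrist")["T"]); s=env.read_state()
from scipy.spatial.transform import Rotation as Ro
R=Ro.from_rotvec(s["orientation"]).as_matrix(); print("cam in tool",R.T@(T[:3,3]-s["tool_pos"]),R.T@-T[:3,2])
E
```

```text
at [ 195.4 -567.1  244.6] tool y yaw -71.0 q6 -0.06 F [0.  0.6 0.4] gap 85.5 t 0.2
travel after [ 0.2968 -0.2333 -0.0551] rows 9.148108024148568
[[0.53989556 0.09085713 0.012     ]] [[0.39128628 0.20224381 0.034     ]] [[0.5706694  0.23091635 0.03      ]]
[[ 0.45107492 -0.22569554  0.02      ]]
[[ 0.44607928 -0.26643121  0.02      ]]
[[ 0.39720102 -0.21576599  0.02      ]]
[[ 0.38753481 -0.25582992  0.02      ]]
cam in tool [ 0.07106689  0.00028174 -0.12786415] [-2.79058794e-01 -2.39212603e-04  9.60273988e-01]
```

```bash
python3 -m jog '[{"travel":[0.037,-0.029,-0.007],"rot":[0,0,0],"hand":0},{"travel":[0.037,-0.029,-0.007],"rot":[0,0,0],"hand":0},{"travel":[0.037,-0.029,-0.007],"rot":[0,0,0],"hand":0},{"travel":[0.037,-0.029,-0.007],"rot":[0,0,0],"hand":0},{"travel":[0.037,-0.029,-0.007],"rot":[0,0,0],"hand":0},{"travel":[0.037,-0.029,-0.007],"rot":[0,0,0],"hand":0},{"travel":[0.037,-0.029,-0.007],"rot":[0,0,0],"hand":0},{"travel":[0.037,-0.029,-0.007],"rot":[0,0,0],"hand":0}]'; python3 go.py 445 120 210
```

```text
clock: 0.87
tool_pos: [0.375, -0.2886, 0.2946]
orientation: [3.098, 0.518, 0.0]
wrist_force: [1.3, -0.4, 0.3]
finger_gap: 0.085
finger_force: 0.0
at [ 375.  -288.6  294.6] tool y yaw -71.0 q6 0.51 F [ 1.3 -0.4  0.3] gap 85.0 t 0.8667
travel after [ 0.1991 -0.3636  0.0846] rows 10.145934559069664
```

```bash
python3 -m jog '[{"travel":[0.022,-0.032,0],"rot":[0,0,0],"hand":0},{"travel":[0.022,-0.034,0],"rot":[0,0,0],"hand":0},{"travel":[0.022,-0.034,0],"rot":[0,0,0],"hand":0},{"travel":[0.022,-0.034,0],"rot":[0,0,0],"hand":0},{"travel":[0.022,-0.034,0.01],"rot":[0,0,0],"hand":0},{"travel":[0.02,-0.034,0.01],"rot":[0,0,0],"hand":0},{"travel":[0.018,-0.034,0.015],"rot":[0,0,0],"hand":0},{"travel":[0.018,-0.034,0.015],"rot":[0,0,0],"hand":0}]'; python3 -m jog '[{"travel":[0.015,-0.034,0.015],"rot":[0,0,0],"hand":0},{"travel":[0.015,-0.034,0.015],"rot":[0,0,0],"hand":0},{"travel":[0,-0.02,0],"rot":[0,0,0],"hand":60},{"travel":[0,0,0],"rot":[0,0,0],"hand":110}]'; python3 go.py 445 120 210; python3 - <<'E'
from h import *
import pickle
im,d,p=cam("wrist"); pickle.dump((im,d,p),open("w1.pkl","wb")); cv2.imwrite("pics/w1.png",cv2.resize(im,(768,576)))
E
```

```text
clock: 1.53
tool_pos: [0.4435, 0.0208, 0.2442]
orientation: [3.098, 0.519, 0.002]
wrist_force: [0.7, 0.5, -0.3]
finger_gap: 0.0856
finger_force: 0.0
clock: 1.87
tool_pos: [0.4417, 0.1152, 0.2128]
orientation: [-3.096, -0.526, 0.005]
wrist_force: [0.6, -0.5, -0.4]
finger_gap: 0.0634
finger_force: 0.0
at [441.7 115.2 212.8] tool y yaw -70.7 q6 1.41 F [ 0.6 -0.5 -0.4] gap 63.4 t 1.8667
travel after [ 0.0047 -0.0034  0.0028] rows 0.15404435239939562
```

View pics/w1.png

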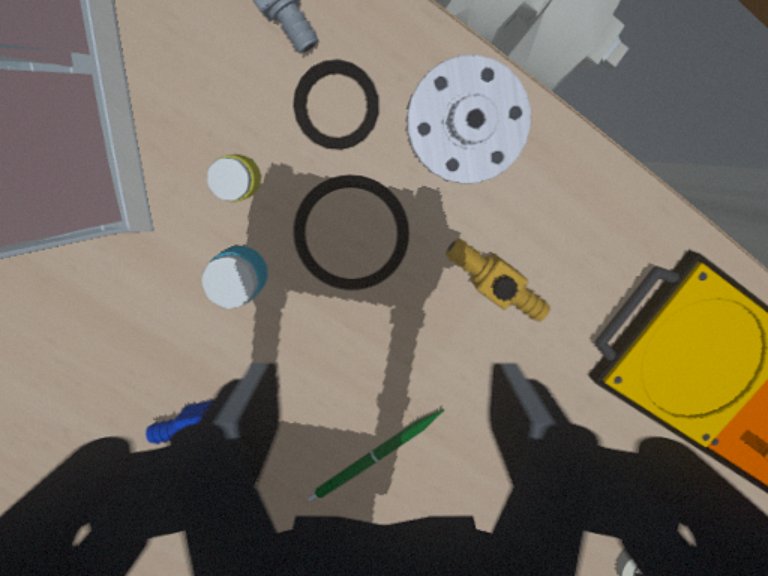

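The wrist view (768 px) shows the ring at (351,232), the cap at (469,118), the turquoise jar at (233,278), the brass valve at (500,285) and the brochure stand at the left. Now I refine the positions from it.

```bash
python3 - <<'E'
from h import *
import pickle
im,d,p=pickle.load(open("w1.pkl","rb")); hsv=cv2.cvtColor(im,cv2.COLOR_BGR2HSV); H,S,V=cv2.split(hsv)
vis=im.copy()
def get(mask,c,r):
    m=np.zeros_like(H); x,y=int(c[0]/1.5),int(c[1]/1.5); y0=max(y-r,0);m[y0:y+r,x-r:x+r]=mask[y0:y+r,x-r:x+r]
    c=max(cv2.findContours(m,cv2.RETR_EXTERNAL,cv2.CHAIN_APPROX_NONE)[0],key=cv2.contourArea)
    cv2.drawContours(vis,[c],-1,(0,0,255),1); return c.reshape(-1,2).astype(float)
def circ(n,mask,c,r,z):
    w=onz(p,get(mask.astype(np.uint8),c,r),z)[:,:2]*1000; e=cv2.fitEllipse(w.astype(np.float32)); print(n,np.round(e[0],1),np.round(e[1],1))
circ("ring",V<55,(351,232),44,.008)
circ("cap",(V>135)&(S<48),(469,118),46,.012)
circ("jarcap",(S<30)&(V>140),(230,280),24,.034)
w=onz(p,get(((H>14)&(H<32)&(S>110)).astype(np.uint8),(500,285),40),.013)[:,:2]*1000
print("brass",cv2.minAreaRect(w.astype(np.float32)))
for q in[(505,288),(457,252),(540,310)]: print(onz(p,[np.array(q)/1.5],.013 if q[0]!=505 else .036))
print("hub",onz(p,[np.array((476,119))/1.5],.034))
print("corner yellow",onz(p,np.array([(693,256),(598,377)])/1.5,.016))
print(onz(p,np.array([(703,358)])/1.5,.012))
cv2.imwrite("pics/v1.png",cv2.resize(vis,(768,576)))
E
```

```text
ring [449.4 142.1] [77.4 77.9]
cap [542.5  96.2] [ 91.8 105.4]
jarcap [395.5 210.1] [28.  35.4]
brass ((452.427001953125, 34.4521369934082), (85.87452697753906, 26.787368774414062), 74.03890991210938)
[[0.45383777 0.03625435 0.036     ]]
[[0.46222057 0.06962715 0.013     ]]
[[ 0.44302629 -0.00145925  0.013     ]]
hub [[0.54425607 0.09292633 0.034     ]]
corner yellow [[ 0.51519899 -0.08593533  0.016     ]
 [ 0.41044573 -0.06302853  0.016     ]]
[[ 0.44923669 -0.13549306  0.012     ]]
```

View pics/v1.png

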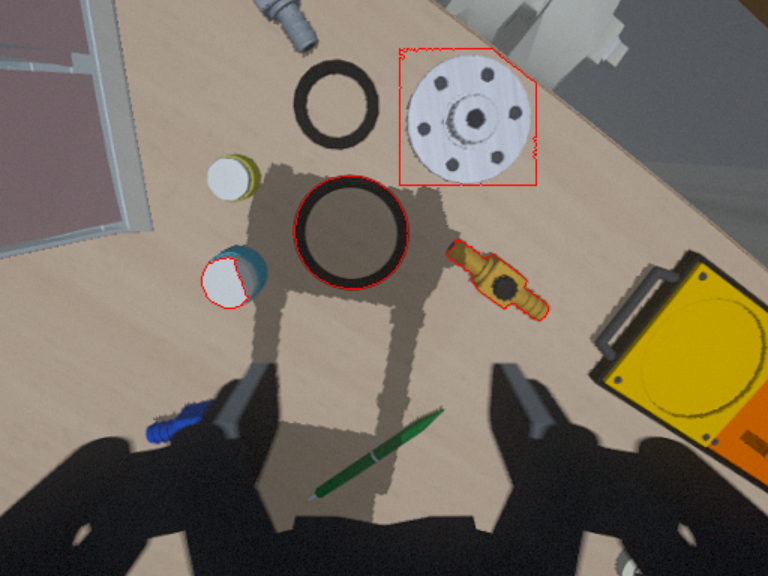

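```bash
python3 -m jog '[{"travel":[0,0,0],"rot":[0,0,6.7],"hand":150},{"travel":[0,0,0],"rot":[0,0,6.7],"hand":150},{"travel":[0,0,0],"rot":[0,0,6.7],"hand":150},{"travel":[0,0,0],"rot":[0,0,6.7],"hand":150},{"travel":[0,0,0],"rot":[0,0,6.7],"hand":150},{"travel":[0,0,0],"rot":[0,0,6.7],"hand":150}]' 30; python3 go.py 435.7 108.2 60 -110
```

```text
clock: 2.42
tool_pos: [0.4436, 0.1105, 0.215]
orientation: [3.086, -0.589, 0.002]
wrist_force: [0.0, -0.1, 0.1]
finger_gap: 0.0352
finger_force: 0.0
at [443.6 110.5 215. ] tool y yaw -111.6 q6 2.12 F [ 0.  -0.1  0.1] gap 35.2 t 2.4167
rot [-0.  -0.1 -1.6] rows 0.22620484097122515
rot [-1.000e-01  0.000e+00  1.784e+02] rows 24.913675822205526
travel after [-0.0067  0.0049  0.155 ] rows 3.722210964137116
```

```bash
python3 -m jog '[{"travel":[-0.0067,0.005,0.03],"rot":[0,0,-1.6],"hand":150},{"travel":[0,0,0.04],"rot":[0,0,0],"hand":150},{"travel":[0,0,0.04],"rot":[0,0,0],"hand":150},{"travel":[0,0,0.025],"rot":[0,0,0],"hand":150},{"travel":[0,0,0.02],"rot":[0,0,0],"hand":150},{"travel":[0,0,0],"rot":[0,0,0],"hand":150}]'; python3 go.py 435.7 108.2 18 -110;python3 - <<'E'
from h import *
im,d,p=cam("wrist"); 
print("predicted ring/grasp",proj(p,[[.448,.142,.008],[.4357,.1082,.008]])*1.5); cv2.imwrite("pics/w2.png",cv2.resize(im,(768,576)))
E
```

```text
clock: 2.92
tool_pos: [0.4327, 0.1078, 0.0548]
orientation: [3.092, -0.536, -0.011]
wrist_force: [-1.5, -0.9, -0.8]
finger_gap: 0.0354
finger_force: 0.0
at [432.7 107.8  54.8] tool y yaw -109.7 q6 2.08 F [-1.5 -0.9 -0.8] gap 35.4 t 2.9167
rot [0.2 0.4 0.3] rows 0.07626207382634924
rot [  -0.6    0.4 -179.7] rows 25.095162173389472
travel after [ 0.0027 -0.0014  0.0368] rows 0.8844120783220961
predicted ring/grasp [[285.26943585 336.39090456]
 [379.467468   336.8133874 ]]
```

View pics/w2.png

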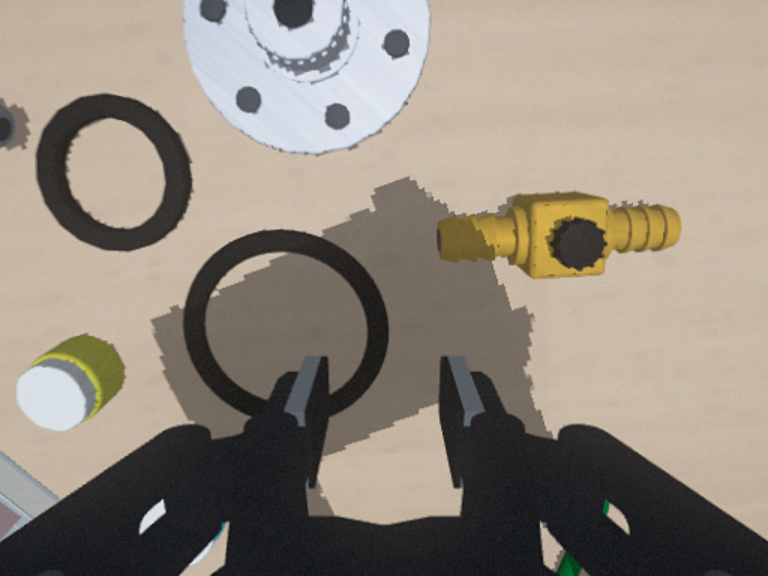

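The ring is at (285,328), about 3 mm further along tool +x than predicted. I correct for that and go down.

```bash
python3 -m jog '[{"travel":[0.005,-0.001,0.02],"rot":[0,0,0],"hand":150},{"travel":[0,0,0.012],"rot":[0,0,0],"hand":150},{"travel":[0,0,0],"rot":[0,0,0],"hand":150},{"travel":[0,0,0],"rot":[0,0,0],"hand":150}]'; python3 go.py 438 107 18 -110
```

```text
clock: 3.3
tool_pos: [0.4403, 0.1086, 0.028]
orientation: [3.096, -0.535, -0.0]
wrist_force: [0.4, 0.5, -0.3]
finger_gap: 0.0352
finger_force: 0.0
at [440.3 108.6  28. ] tool y yaw -109.6 q6 2.08 F [ 0.4  0.5 -0.3] gap 35.2 t 3.3
rot [0.  0.  0.4] rows 0.05357367609553775
rot [  -0.     0.  -179.6] rows 25.08613244388508
travel after [-0.0016  0.0022  0.01  ] rows 0.24898370424360752
```

```bash
python3 -m jog '[{"travel":[-0.001,0.002,0.01],"rot":[0,0,0],"hand":150},{"travel":[0,0,0],"rot":[0,0,0],"hand":150},{"travel":[0,0,0],"rot":[0,0,0],"hand":180},{"travel":[0,0,0],"rot":[0,0,0],"hand":200},{"travel":[0,0,0],"rot":[0,0,0],"hand":215},{"travel":[0,0,0],"rot":[0,0,0],"hand":235},{"travel":[0,0,0],"rot":[0,0,0],"hand":255},{"travel":[0,0,0],"rot":[0,0,0],"hand":255}]' 30; python3 -m jog '[{"travel":[0,0,0],"rot":[0,0,0],"hand":255},{"travel":[0,0,0],"rot":[0,0,0],"hand":255}]'; python3 go.py 438 107 18 -110
```

```text
clock: 3.97
tool_pos: [0.4389, 0.1074, 0.0179]
orientation: [-3.095, 0.534, -0.001]
wrist_force: [0.3, -0.5, 2.3]
finger_gap: 0.0066
finger_force: 29.6
clock: 4.13
tool_pos: [0.4389, 0.1074, 0.0179]
orientation: [-3.096, 0.534, -0.001]
wrist_force: [-0.4, 0.4, 3.4]
finger_gap: 0.0063
finger_force: 29.8
at [438.9 107.4  17.9] tool y yaw -109.6 q6 2.08 F [-0.4  0.4  3.4] gap 6.3 t 4.1333
rot [-0.  -0.   0.4] rows 0.05820056413845118
rot [ 1.000e-01 -0.000e+00 -1.796e+02] rows 25.08188507647523
travel after [-0.0007  0.0007 -0.0001] rows 0.02390711280548713
```

```bash
python3 -m jog '[{"travel":[0,0,-0.02],"rot":[0,0,0],"hand":255},{"travel":[0,0,-0.04],"rot":[0,0,0],"hand":255},{"travel":[0,0,-0.03],"rot":[0,0,0],"hand":255},{"travel":[0,0,0],"rot":[0,0,0],"hand":255}]'; python3 go.py 436 -169 110 -110
```

```text
clock: 4.47
tool_pos: [0.4415, 0.1078, 0.1143]
orientation: [-3.092, 0.534, -0.016]
wrist_force: [1.1, -0.3, 0.6]
finger_gap: 0.0065
finger_force: 29.3
at [441.5 107.8 114.3] tool y yaw -109.6 q6 2.08 F [ 1.1 -0.3  0.6] gap 6.5 t 4.4667
rot [-0.3 -0.5  0.4] rows 0.10275607932009072
rot [   0.8   -0.5 -179.6] rows 25.081845832595175
travel after [0.0895 0.262  0.0043] rows 6.639761909941043
```

```bash
python3 -m jog '[{"travel":[0.01,0.03,0],"rot":[0,0,0],"hand":255},{"travel":[0.0125,0.037,0],"rot":[0,0,0],"hand":255},{"travel":[0.0125,0.037,0],"rot":[0,0,0],"hand":255},{"travel":[0.0125,0.037,0],"rot":[0,0,0],"hand":255},{"travel":[0.0125,0.037,0],"rot":[0,0,0],"hand":255},{"travel":[0.0125,0.037,0],"rot":[0,0,0],"hand":255},{"travel":[0.0125,0.037,0],"rot":[0,0,0],"hand":255},{"travel":[0.0045,0.01,0],"rot":[0,0,0],"hand":255}]';python3 -m jog '[{"travel":[0,0,0],"rot":[0,0,0],"hand":255},{"travel":[0,0,0],"rot":[0,0,0],"hand":255}]'; python3 go.py 436 -169 110 -110;  python3 - <<'E'
from h import *
import pickle
im,d,p=cam("wrist"); pickle.dump((im,d,p),open("w3.pkl","wb")); cv2.imwrite("pics/w3.png",cv2.resize(im,(768,576)))
E
```

```text
clock: 5.13
tool_pos: [0.4341, -0.1741, 0.1067]
orientation: [3.093, -0.541, -0.001]
wrist_force: [0.2, -0.1, -0.3]
finger_gap: 0.0068
finger_force: 29.4
clock: 5.3
tool_pos: [0.4348, -0.1696, 0.1067]
orientation: [-3.094, 0.537, 0.002]
wrist_force: [0.4, 0.4, -0.1]
finger_gap: 0.0064
finger_force: 29.4
at [ 434.8 -169.6  106.7] tool y yaw -109.7 q6 1.47 F [ 0.4  0.4 -0.1] gap 6.4 t 5.3
rot [-0.   0.1  0.3] rows 0.04545576912561812
rot [-1.000e-01 -1.000e-01 -1.797e+02] rows 25.09581678789651
travel after [ 0.0009 -0.0009 -0.0033] rows 0.08452077350231384
```

View pics/w3.png

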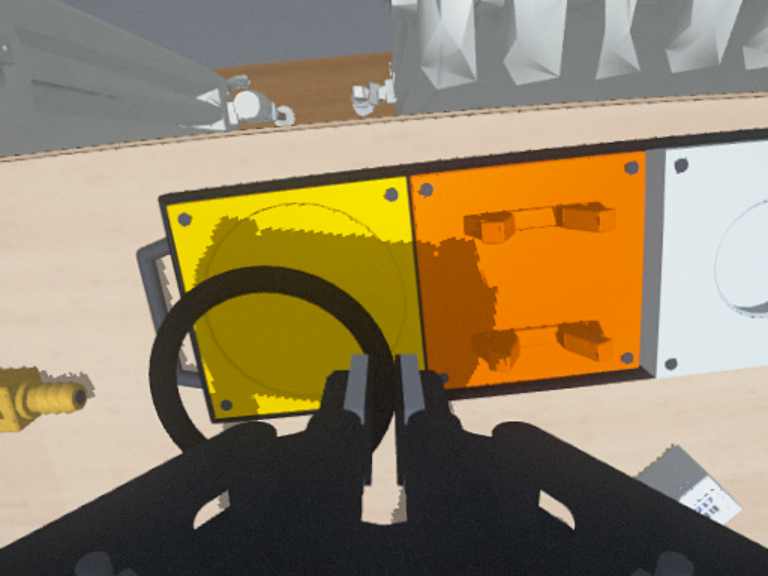

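The ring is held level, its outer edge reaching (265,265) at the top and (149,370) at the left. The inserts' corner screws show at (184,219), (391,194) and (226,405) on yellow, (427,189), (631,167) and (627,357) on orange, and (681,165) and (671,364) on white.

```bash
python3 - <<'E'
from h import *
import pickle
im,d,p=pickle.load(open("w3.pkl","rb"))
f=lambda q,z: onz(p,np.array(q)/1.5,z)[:,:2]*1000
Y=f([(184,219),(391,194),(226,405)],.0165); print("Y",Y,"c",(Y[1]+Y[2])/2, np.degrees(np.arctan2(*(Y[1]-Y[0])[::-1])))
for zz in(.0105,): 
    O=f([(427,189),(631,167),(627,357)],zz); print("O",O,"d",np.linalg.norm(O[0]-O[1]),np.linalg.norm(O[1]-O[2]),"c",(O[0]+O[2])/2)
W=f([(681,165),(671,364)],.0225); print("W",W)
hsv=cv2.cvtColor(im,cv2.COLOR_BGR2HSV); H,S,V=cv2.split(hsv)
# outer edge of ring: first dark pixel along rays from approx centre outward, left/up arcs
c=np.array([268,390])/1.5; pts=[]
for a in np.radians(np.arange(170,318,6)):
    prof=[V[int(c[1]+r*np.sin(a)),int(c[0]+r*np.cos(a))] for r in range(50,110)]
    dk=[i for i,v in enumerate(prof) if v<50]
    if dk:
        i=dk[0]
        while i<59 and prof[i]<50:i+=1
        pts.append((c[0]+(50+i)*np.cos(a),c[1]+(50+i)*np.sin(a)))
P=onz(p,np.array(pts),.097)[:,:2]*1000
A=np.c_[2*P,np.ones(len(P))]; s=np.linalg.lstsq(A,(P**2).sum(1),rcond=None)[0]; r=np.sqrt(s[2]+s[0]**2+s[1]**2)
print("ring c",s[:2],"r",r,"res",np.abs(np.linalg.norm(P-s[:2],axis=1)-r).max())
E
```

```text
Y [[ 504.77929534  -99.34035435]
 [ 483.46425426 -190.41413003]
 [ 413.44649118  -77.83516625]] c [ 448.45537272 -134.12464814] -103.17249503030757
O [[ 479.61520598 -206.32512664]
 [ 458.47657448 -296.76875734]
 [ 367.29291411 -275.72544147]] d 92.88106414370272 93.58034548090957 c [ 423.45406005 -241.02528406]
W [[ 454.50784753 -312.59861086]
 [ 363.20399326 -291.32392427]]
ring c [ 448.52367595 -139.81710091] r 34.71973992882304 res 8.571848704910487
```

```bash
python3 - <<'E'
from h import *
import pickle
from scipy.optimize import least_squares
im,d,p=pickle.load(open("w3.pkl","rb"))
q=np.array([(265,265),(149,370),(205,283),(162,325),(340,290),(155,405),(180,445)])
P=onz(p,q/1.5,.097)[:,:2]*1000
s=least_squares(lambda c:np.linalg.norm(P-c,axis=1)-40,[448,-137],loss="soft_l1"); print(s.x,s.fun)
E
python3 go.py 436 -168 30
```

```text
[ 445.2797851  -137.82502502] [ 0.37085186  0.35264346 -0.2111654   0.0554208  -1.17170814 -0.04791028
 -1.12358647]
at [ 434.9 -168.8  106.8] tool y yaw -109.6 q6 1.47 F [ 0.2  1.2 -0.3] gap 6.3 t 5.35
travel after [ 0.0008 -0.0011  0.0768] rows 1.843174905750655
```

```bash
python3 -m jog '[{"travel":[0.002,-0.0045,0.03],"rot":[0,0,0],"hand":255},{"travel":[0,0,0.025],"rot":[0,0,0],"hand":255},{"travel":[0,0,0.012],"rot":[0,0,0],"hand":255},{"travel":[0,0,0.006],"rot":[0,0,0],"hand":255},{"travel":[0,0,0.002],"rot":[0,0,0],"hand":255},{"travel":[0,0,0],"rot":[0,0,0],"hand":255},{"travel":[0,0,0],"rot":[0,0,0],"hand":255}]'; python3 go.py 436 -168 30 -110
```

```text
clock: 5.93
tool_pos: [0.4393, -0.1661, 0.0339]
orientation: [3.095, -0.534, 0.003]
wrist_force: [-0.5, 0.7, 0.2]
finger_gap: 0.0066
finger_force: 29.4
at [ 439.3 -166.1   33.9] tool y yaw -109.6 q6 1.48 F [-0.5  0.7  0.2] gap 6.6 t 5.9333
rot [ 0.  -0.1  0.4] rows 0.06381960329805977
rot [   0.2    0.  -179.6] rows 25.078347063567985
travel after [-0.0024  0.003   0.0039] rows 0.1303140659465868
```

```bash
python3 -m jog '[{"travel":[-0.001,0,0.0025],"rot":[0,0,0],"hand":255},{"travel":[0,0,0],"rot":[0,0,0],"hand":255},{"travel":[0,0,0],"rot":[0,0,0],"hand":215},{"travel":[0,0,0],"rot":[0,0,0],"hand":190},{"travel":[0,0,0],"rot":[0,0,0],"hand":180},{"travel":[0,0,0],"rot":[0,0,0],"hand":180}]'; python3 -m jog '[{"travel":[0,0,-0.02],"rot":[0,0,0],"hand":180},{"travel":[0,0,-0.04],"rot":[0,0,0],"hand":180},{"travel":[0,0,-0.04],"rot":[0,0,0],"hand":120},{"travel":[0,0,-0.03],"rot":[0,0,0],"hand":120},{"travel":[0,0,0],"rot":[0,0,0],"hand":120},{"travel":[0,0,0],"rot":[0,0,0],"hand":120}]'; python3 go.py 542 94 150; python3 - <<'E'
from h import *
import pickle
im,d,p=cam("wrist"); pickle.dump((im,d,p),open("w4.pkl","wb")); cv2.imwrite("pics/w4.png",cv2.resize(im,(768,576)))
E
```

```text
clock: 6.43
tool_pos: [0.4376, -0.1657, 0.0301]
orientation: [3.096, -0.535, 0.0]
wrist_force: [0.2, -0.1, -0.3]
finger_gap: 0.0252
finger_force: 0.0
clock: 6.93
tool_pos: [0.4386, -0.1662, 0.1625]
orientation: [3.094, -0.534, 0.008]
wrist_force: [-0.4, 0.2, 0.0]
finger_gap: 0.0453
finger_force: 0.0
at [ 438.6 -166.2  162.5] tool y yaw -109.6 q6 1.48 F [-0.4  0.2  0. ] gap 45.3 t 6.9333
travel after [ 0.0101 -0.2798  0.0125] rows 6.720600122398202
```

View pics/w4.png

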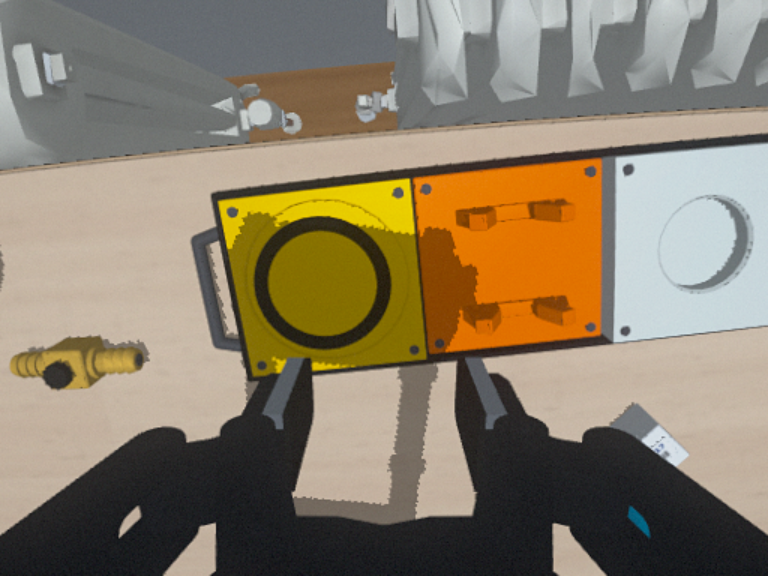

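The ring lies flat inside the recess, ring centre (322,283) against recess centre about (325,279). Now the cap.

```bash
python3 -m jog '[{"travel":[0.002,-0.03,0],"rot":[0,0,0],"hand":120},{"travel":[0.001,-0.04,0],"rot":[0,0,0],"hand":120},{"travel":[0.001,-0.04,0],"rot":[0,0,0],"hand":120},{"travel":[0.001,-0.04,0],"rot":[0,0,0],"hand":120},{"travel":[0.001,-0.04,0],"rot":[0,0,0],"hand":120},{"travel":[0.001,-0.04,0],"rot":[0,0,0],"hand":120},{"travel":[0.001,-0.04,0],"rot":[0,0,0],"hand":120},{"travel":[0.002,-0.01,0],"rot":[0,0,0],"hand":120}]';python3 -m jog '[{"travel":[0,0,0],"rot":[0,0,0],"hand":120},{"travel":[0,0,0],"rot":[0,0,0],"hand":120}]'; python3 go.py 542 94 100 ;python3 - <<'E'
from h import *
import pickle
im,d,p=cam("wrist"); pickle.dump((im,d,p),open("w5.pkl","wb")); 
i2=cv2.resize(im,(768,576)); cv2.imwrite("pics/w5.png",i2)
im,d,p=pickle.load(open("w4.pkl","rb"))
f=lambda q,z: onz(p,np.array(q)/1.5,z)[:,:2]*1000
S=f([(232,213),(398,193),(414,350),(262,366)],.0165); print("ins",S.mean(0),(S[0]+S[2])/2,(S[1]+S[3])/2)
V=cv2.cvtColor(im,cv2.COLOR_BGR2HSV)[:,:,2]
m=(V<55).astype(np.uint8); m[:135]=0;m[237:]=0;m[:,:165]=0;m[:,265:]=0
c=max(cv2.findContours(m,cv2.RETR_EXTERNAL,cv2.CHAIN_APPROX_NONE)[0],key=cv2.contourArea).reshape(-1,2).astype(float)
e=cv2.fitEllipse((onz(p,c,.020)[:,:2]*1000).astype(np.float32)); print("ring",e)
O=f([(427,189),(590,171),(590,327),(440,343)],.0105); print("O",O.mean(0)); W=f([(628,170),(626,331)],.0225); print("W",W)
E
```

```text
clock: 7.65
tool_pos: [0.5405, 0.0998, 0.157]
orientation: [-3.096, 0.527, 0.007]
wrist_force: [0.3, -0.1, -1.1]
finger_gap: 0.0449
finger_force: 0.0
clock: 7.82
tool_pos: [0.54, 0.0946, 0.1578]
orientation: [3.094, -0.532, -0.005]
wrist_force: [0.2, -0.8, 0.0]
finger_gap: 0.0452
finger_force: 0.0
at [540.   94.6 157.8] tool y yaw -109.5 q6 2.02 F [ 0.2 -0.8  0. ] gap 45.2 t 7.8167
travel after [ 0.0022 -0.0002  0.0578] rows 1.3869705960721195
ins [ 447.57773065 -134.2247119 ] [ 447.58002277 -134.16291485] [ 447.57543854 -134.28650894]
ring ((448.8426818847656, -132.30746459960938), (77.10114288330078, 77.29857635498047), 33.72640609741211)
O [ 422.83854046 -240.94273231]
W [[ 453.72660109 -312.3490154 ]
 [ 362.60433994 -291.73498453]]
```

View pics/w5.png

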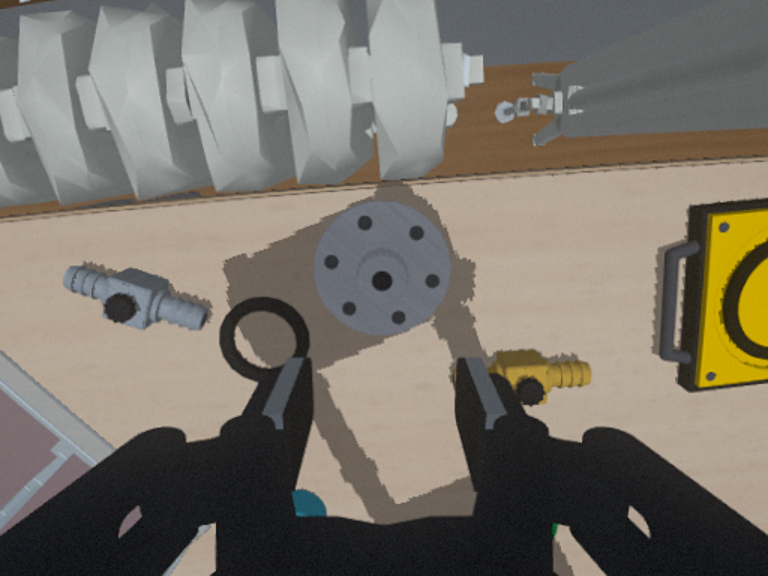

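The cap shows its hub top at (381,281) and six bolt heads around it. Placing accuracy is good: ring (448.8,-132.3), insert (447.6,-134.2).

```bash
python3 - <<'E'
from h import *
import pickle
im,d,p=pickle.load(open("w5.pkl","rb"))
f=lambda q,z: onz(p,np.array(q)/1.5,z)[:,:2]*1000
print(f([(364,223),(417,233),(432,281),(398,318),(349,308),(331,262)],.014).mean(0),f([(381,281)],.034))
im,d,p=cam("top") if 0 else (0,0,0)
E
python3 go.py 542 94 60 -110
```

```text
[544.3991599   93.73940795] [[544.33056572  94.22203238]]
at [540.1  93.9 158.4] tool y yaw -109.6 q6 2.02 F [ 0.   0.  -0.1] gap 45.1 t 7.8667
rot [0.1 0.1 0.4] rows 0.06082683110700002
rot [  -0.2    0.2 -179.6] rows 25.08375735167247
travel after [ 0.0018 -0.0008  0.0984] rows 2.359025256546175
```

```bash
python3 -m jog '[{"travel":[0.004,-0.0015,0.03],"rot":[0,0,0],"hand":120},{"travel":[0,0,0.035],"rot":[0,0,0],"hand":120},{"travel":[0,0,0.025],"rot":[0,0,0],"hand":120},{"travel":[0,0,0.015],"rot":[0,0,0],"hand":120},{"travel":[0,0,0.01],"rot":[0,0,0],"hand":120},{"travel":[0,0,0],"rot":[0,0,0],"hand":120},{"travel":[0,0,0],"rot":[0,0,0],"hand":120}]';python3 go.py 544.4 94 33 -110
```

```text
clock: 8.45
tool_pos: [0.545, 0.0938, 0.0452]
orientation: [3.095, -0.537, -0.0]
wrist_force: [0.0, 0.6, 0.3]
finger_gap: 0.0452
finger_force: 0.0
at [545.   93.8  45.2] tool y yaw -109.7 q6 2.02 F [0.  0.6 0.3] gap 45.2 t 8.45
rot [0.  0.  0.3] rows 0.045230411319147755
rot [  -0.     0.  -179.7] rows 25.09447330935504
travel after [-0.0006 -0.      0.0122] rows 0.2925668263183867
```

```bash
python3 -m jog '[{"travel":[0,0,0.006],"rot":[0,0,0],"hand":120},{"travel":[0,0,0.006],"rot":[0,0,0],"hand":120},{"travel":[0,0,0],"rot":[0,0,0],"hand":150},{"travel":[0,0,0],"rot":[0,0,0],"hand":165},{"travel":[0,0,0],"rot":[0,0,0],"hand":180},{"travel":[0,0,0],"rot":[0,0,0],"hand":220},{"travel":[0,0,0],"rot":[0,0,0],"hand":220},{"travel":[0,0,0],"rot":[0,0,0],"hand":220}]' 45; python3 go.py; python3 -m jog '[{"travel":[0,0,-0.01],"rot":[0,0,0],"hand":220},{"travel":[0,0,-0.03],"rot":[0,0,0],"hand":220},{"travel":[0,0,-0.03],"rot":[0,0,0],"hand":220},{"travel":[0,0,-0.02],"rot":[0,0,0],"hand":220},{"travel":[0,0,0],"rot":[0,0,0],"hand":220},{"travel":[0,0,0],"rot":[0,0,0],"hand":220}]';python3 go.py 448.4 -132.8 120 -110
```

```text
clock: 9.12
tool_pos: [0.5453, 0.095, 0.0333]
orientation: [-3.096, 0.534, -0.001]
wrist_force: [0.3, -0.4, 1.3]
finger_gap: 0.0261
finger_force: 44.3
at [545.3  95.   33.3] tool y yaw -109.6 q6 2.02 F [ 0.3 -0.4  1.3] gap 26.1 t 9.1167
clock: 9.62
tool_pos: [0.5459, 0.095, 0.1248]
orientation: [-3.095, 0.534, -0.005]
wrist_force: [0.8, 0.1, -0.8]
finger_gap: 0.0259
finger_force: 44.4
at [545.9  95.  124.8] tool y yaw -109.6 q6 2.02 F [ 0.8  0.1 -0.8] gap 25.9 t 9.6167
rot [-0.1 -0.2  0.4] rows 0.06394232574811799
rot [ 3.000e-01 -1.000e-01 -1.796e+02] rows 25.082010194406664
travel after [-0.0137  0.2474  0.0048] rows 5.942718457018953
```

```bash
python3 -m jog '[{"travel":[-0.002,0.03,0],"rot":[0,0,0],"hand":220},{"travel":[-0.002,0.04,0],"rot":[0,0,0],"hand":220},{"travel":[-0.002,0.04,0],"rot":[0,0,0],"hand":220},{"travel":[-0.002,0.04,0],"rot":[0,0,0],"hand":220},{"travel":[-0.002,0.04,0],"rot":[0,0,0],"hand":220},{"travel":[-0.002,0.037,0],"rot":[0,0,0],"hand":220},{"travel":[-0.001,0.02,0],"rot":[0,0,0],"hand":220}]';python3 -m jog '[{"travel":[0,0,0],"rot":[0,0,0],"hand":220},{"travel":[0,0,0],"rot":[0,0,0],"hand":220},{"travel":[0,0,0],"rot":[0,0,0],"hand":220}]';python3 go.py 449.5 -133 60 -110;python3 - <<'E'
from h import *
import pickle
im,d,p=cam("wrist"); pickle.dump((im,d,p),open("w6.pkl","wb")); cv2.imwrite("pics/w6.png",cv2.resize(im,(768,576)))
E
```

```text
clock: 10.2
tool_pos: [0.4475, -0.1362, 0.1208]
orientation: [3.094, -0.538, -0.006]
wrist_force: [0.1, -0.4, -1.6]
finger_gap: 0.0259
finger_force: 44.6
clock: 10.45
tool_pos: [0.4496, -0.1329, 0.1215]
orientation: [-3.095, 0.535, 0.003]
wrist_force: [-0.6, -0.3, -0.6]
finger_gap: 0.0262
finger_force: 44.6
at [ 449.6 -132.9  121.5] tool y yaw -109.6 q6 1.55 F [-0.6 -0.3 -0.6] gap 26.2 t 10.45
rot [-0.   0.1  0.4] rows 0.05910622462720379
rot [-2.000e-01 -1.000e-01 -1.796e+02] rows 25.083693236617126
travel after [-0.0001  0.0002  0.0615] rows 1.4756858311761167
```

View pics/w6.png

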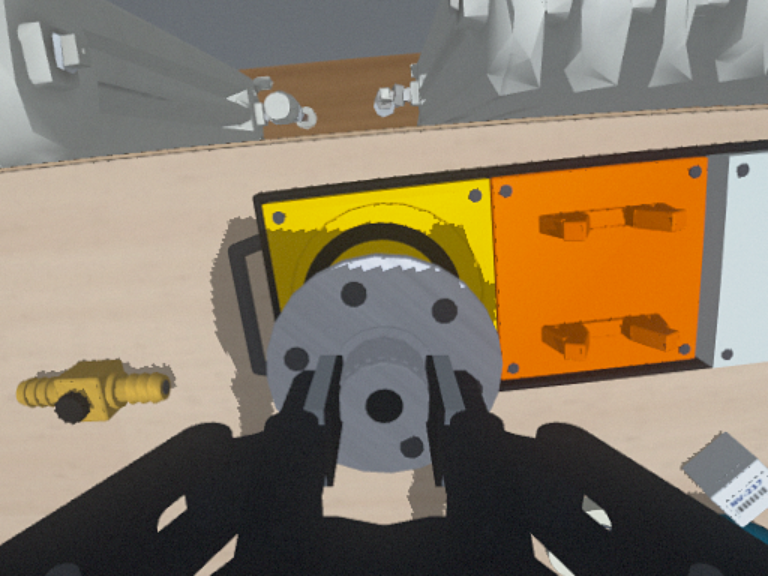

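The cap is held upright over the yellow insert, with the ring visible behind it at (380,240). Lowering it.

```bash
python3 -m jog '[{"travel":[0,0,0.03],"rot":[0,0,0],"hand":220},{"travel":[0,0,0.025],"rot":[0,0,0],"hand":220},{"travel":[0,0,0.01],"rot":[0,0,0],"hand":220},{"travel":[0,0,0.005],"rot":[0,0,0],"hand":220},{"travel":[0,0,0.001],"rot":[0,0,0],"hand":220},{"travel":[0,0,0],"rot":[0,0,0],"hand":220},{"travel":[0,0,0],"rot":[0,0,0],"hand":220}]';python3 go.py 449.5 -133 47.5 -110
```

```text
clock: 11.08
tool_pos: [0.451, -0.1336, 0.0535]
orientation: [3.096, -0.534, 0.004]
wrist_force: [0.1, -0.8, -1.2]
finger_gap: 0.026
finger_force: 44.6
at [ 451.  -133.6   53.5] tool y yaw -109.6 q6 1.55 F [ 0.1 -0.8 -1.2] gap 26.0 t 11.0833
rot [-0.  -0.1  0.4] rows 0.06364636649643918
rot [   0.2   -0.  -179.6] rows 25.078968002238614
travel after [-0.0016 -0.      0.006 ] rows 0.1482032645655985
```

```bash
python3 -m jog '[{"travel":[-0.0015,0,0.003],"rot":[0,0,0],"hand":220},{"travel":[0,0,0.0015],"rot":[0,0,0],"hand":220},{"travel":[0,0,0.001],"rot":[0,0,0],"hand":220},{"travel":[0,0,0],"rot":[0,0,0],"hand":220},{"travel":[0,0,0],"rot":[0,0,0],"hand":220}]';python3 go.py 449.5 -133 47.5
```

```text
clock: 11.5
tool_pos: [0.4489, -0.1331, 0.0473]
orientation: [3.096, -0.535, 0.001]
wrist_force: [-1.2, 1.1, 5.2]
finger_gap: 0.0261
finger_force: 45.0
at [ 448.9 -133.1   47.3] tool y yaw -109.6 q6 1.55 F [-1.2  1.1  5.2] gap 26.1 t 11.5
travel after [ 0.0006 -0.0003 -0.0002] rows 0.016076520740448224
```

```bash
python3 -m jog '[{"travel":[0,0,0],"rot":[0,0,0],"hand":190},{"travel":[0,0,0],"rot":[0,0,0],"hand":150},{"travel":[0,0,0],"rot":[0,0,0],"hand":130},{"travel":[0,0,-0.01],"rot":[0,0,0],"hand":120},{"travel":[0,0,-0.03],"rot":[0,0,0],"hand":120},{"travel":[0,0,-0.04],"rot":[0,0,0],"hand":90},{"travel":[0,0,-0.04],"rot":[0,0,0],"hand":90},{"travel":[0,0,-0.04],"rot":[0,0,0],"hand":90}]'
python3 -m jog '[{"travel":[0,0,-0.04],"rot":[0,0,-7],"hand":90},{"travel":[0,0,0],"rot":[0,0,-7],"hand":90},{"travel":[0,0,0],"rot":[0,0,-7],"hand":90},{"travel":[0,0,0],"rot":[0,0,-7],"hand":90},{"travel":[0,0,0],"rot":[0,0,-7],"hand":90},{"travel":[0,0,0],"rot":[0,0,-7],"hand":90},{"travel":[0,0,0],"rot":[0,0,-7],"hand":90},{"travel":[0,0,0],"rot":[0,0,-7],"hand":90}]'
python3 -m jog '[{"travel":[0,0,0],"rot":[0,0,-7],"hand":90},{"travel":[0,0,0],"rot":[0,0,-7],"hand":90},{"travel":[0,0,0],"rot":[0,0,-7],"hand":90},{"travel":[0,0,0],"rot":[0,0,-7],"hand":90},{"travel":[0,0,0],"rot":[0,0,-7],"hand":90},{"travel":[0,0,0],"rot":[0,0,-7],"hand":90},{"travel":[0,0,0],"rot":[0,0,-7],"hand":90},{"travel":[0,0,0],"rot":[0,0,-7],"hand":90}]'
python3 -m jog '[{"travel":[0,0,0],"rot":[0,0,-7],"hand":90},{"travel":[0,0,0],"rot":[0,0,-7],"hand":90},{"travel":[0,0,0],"rot":[0,0,-7],"hand":90},{"travel":[0,0,0],"rot":[0,0,-7],"hand":90},{"travel":[0,0,0],"rot":[0,0,-7],"hand":90},{"travel":[0,0,0],"rot":[0,0,-7],"hand":90},{"travel":[0,0,0],"rot":[0,0,-7],"hand":90},{"travel":[0,0,0],"rot":[0,0,-7],"hand":90}]'
python3 go.py 394.5 204 220 145
```

```text
clock: 12.17
tool_pos: [0.4482, -0.1328, 0.2085]
orientation: [3.096, -0.534, -0.0]
wrist_force: [0.9, -0.9, 0.3]
finger_gap: 0.0556
finger_force: 0.0
clock: 12.83
tool_pos: [0.4486, -0.133, 0.2469]
orientation: [2.981, 0.99, 0.0]
wrist_force: [0.1, 0.0, -0.3]
finger_gap: 0.0553
finger_force: 0.0
clock: 13.5
tool_pos: [0.4486, -0.133, 0.2469]
orientation: [2.167, 2.274, 0.0]
wrist_force: [-0.1, -1.1, -0.2]
finger_gap: 0.0554
finger_force: 0.0
clock: 14.17
tool_pos: [0.4486, -0.133, 0.2469]
orientation: [0.846, 3.025, -0.0]
wrist_force: [-0.7, 0.6, 0.3]
finger_gap: 0.0553
finger_force: 0.0
at [ 448.6 -133.   246.9] tool y yaw 58.8 q6 -1.39 F [-0.7  0.6  0.3] gap 55.3 t 14.1667
rot [ -0.    0.  -86.2] rows 12.045455614296422
rot [ 0.   0.  93.8] rows 13.094209774691075
travel after [-0.245   0.2376  0.0269] rows 8.210175290092305
```

```bash
python3 go.py 394.5 204 240
```

```text
at [ 448.6 -133.   246.9] tool y yaw 58.8 q6 -1.39 F [-0.7  0.6  0.3] gap 55.3 t 14.1667
travel after [0.221  0.2601 0.0069] rows 8.186397852435784
```

```bash
python3 -m jog '[{"travel":[0.02,0.024,0.001],"rot":[0,0,0],"hand":90},{"travel":[0.026,0.031,0.001],"rot":[0,0,0],"hand":90},{"travel":[0.026,0.031,0.001],"rot":[0,0,0],"hand":90},{"travel":[0.026,0.031,0.001],"rot":[0,0,0],"hand":90},{"travel":[0.026,0.031,0.001],"rot":[0,0,0],"hand":90},{"travel":[0.026,0.031,0.001],"rot":[0,0,0],"hand":90},{"travel":[0.026,0.031,0.001],"rot":[0,0,0],"hand":90},{"travel":[0.026,0.031,0],"rot":[0,0,0],"hand":90}]'
python3 -m jog '[{"travel":[0.019,0.02,0],"rot":[0,0,0],"hand":90},{"travel":[0,0,0],"rot":[0,0,-7],"hand":90},{"travel":[0,0,0],"rot":[0,0,-7],"hand":90},{"travel":[0,0,0],"rot":[0,0,-7],"hand":90},{"travel":[0,0,0],"rot":[0,0,-7],"hand":90},{"travel":[0,0,0],"rot":[0,0,-7],"hand":90},{"travel":[0,0,0],"rot":[0,0,-7],"hand":90},{"travel":[0,0,0],"rot":[0,0,-7],"hand":90}]'
python3 -m jog '[{"travel":[0,0,0],"rot":[0,0,-7],"hand":90},{"travel":[0,0,0],"rot":[0,0,-7],"hand":90},{"travel":[0,0,0],"rot":[0,0,-7],"hand":90},{"travel":[0,0,0],"rot":[0,0,-7],"hand":90},{"travel":[0,0,0],"rot":[0,0,-7],"hand":90},{"travel":[0,0,0],"rot":[0,0,0],"hand":90},{"travel":[0,0,0],"rot":[0,0,0],"hand":90}]'
python3 go.py 394.5 204 150 145; python3 - <<'E'
from h import *
import pickle
im,d,p=cam("wrist"); pickle.dump((im,d,p),open("w7.pkl","wb")); cv2.imwrite("pics/w7.png",cv2.resize(im,(768,576)))
E
```

```text
clock: 14.83
tool_pos: [0.4019, 0.1799, 0.24]
orientation: [0.855, 3.022, 0.001]
wrist_force: [1.7, -0.3, 0.0]
finger_gap: 0.0556
finger_force: 0.0
clock: 15.5
tool_pos: [0.397, 0.2051, 0.2399]
orientation: [-0.485, 3.104, 0.0]
wrist_force: [-0.8, 0.3, -0.5]
finger_gap: 0.0555
finger_force: 0.0
clock: 16.08
tool_pos: [0.3971, 0.2051, 0.2398]
orientation: [-1.382, 2.821, -0.0]
wrist_force: [-0.7, -0.2, 0.3]
finger_gap: 0.0554
finger_force: 0.0
at [397.1 205.1 239.8] tool y yaw 142.2 q6 -2.08 F [-0.7 -0.2  0.3] gap 55.4 t 16.0833
rot [-0.   0.  -2.8] rows 0.39126365253320733
rot [  0.    0.  177.2] rows 24.748412065055323
travel after [0.0024 0.0015 0.0898] rows 2.1542131850389308
```

View pics/w7.png

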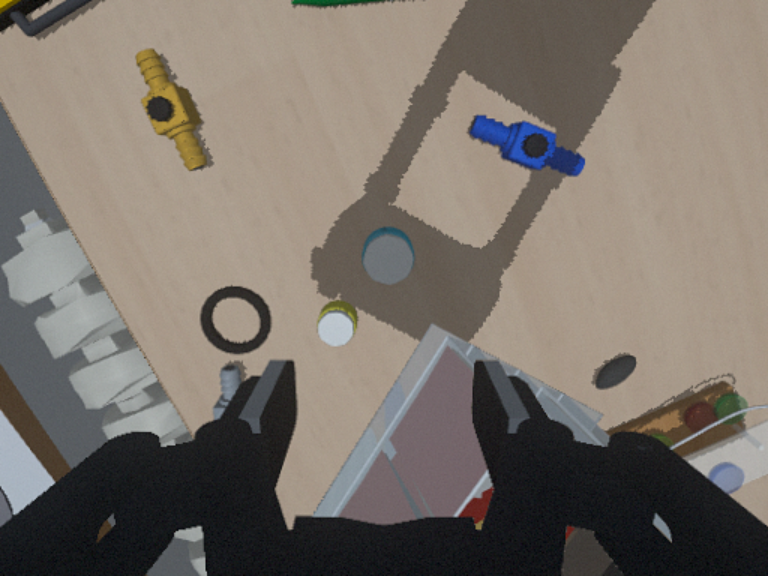

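The jar's cap is at (388,258), the yellow jar at (337,328) and the stand's nearest corner at (433,328). I compute the positions and clearances.

```bash
python3 - <<'E'
from h import *
import pickle
im,d,p=pickle.load(open("w7.pkl","rb"))
print(onz(p,[np.array([388,258])/1.5],.034),onz(p,[np.array([337,328])/1.5],.028))
for q in[(433,328),(436,338),(412,368),(370,440),(520,375)]:
    u,v=int(q[0]/1.5),int(q[1]/1.5); o,r=ray(p,[(u,v)]); T=np.array(p["T"]); print(q,np.round(o+r[0]*d[v,u],3))
E
python3 go.py
```

```text
[[0.39538825 0.20739739 0.034     ]] [[0.45801426 0.22705702 0.028     ]]
(433, 328) [0.406 0.278 0.002]
(436, 338) [0.409 0.287 0.002]
(412, 368) [0.44  0.296 0.002]
(370, 440) [0.509 0.328 0.002]
(520, 375) [0.374 0.352 0.01 ]
at [397.1 205.1 239.7] tool y yaw 142.2 q6 -2.08 F [-0.2 -1.2 -0.4] gap 55.0 t 16.1333
```

```bash
python3 -m jog '[{"travel":[-0.0006,0.0025,0.03],"rot":[0,0,0],"hand":90},{"travel":[0,0,0.04],"rot":[0,0,0],"hand":90},{"travel":[0,0,0.04],"rot":[0,0,0],"hand":90},{"travel":[0,0,0.04],"rot":[0,0,0],"hand":90},{"travel":[0,0,0.025],"rot":[0,0,0],"hand":90},{"travel":[0,0,0.015],"rot":[0,0,0],"hand":90},{"travel":[0,0,0],"rot":[0,0,0],"hand":90},{"travel":[0,0,0],"rot":[0,0,0],"hand":90}]';python3 go.py 395.5 207 26 142
```

```text
clock: 16.8
tool_pos: [0.3951, 0.2069, 0.0491]
orientation: [1.384, -2.819, -0.0]
wrist_force: [0.0, -0.6, 0.6]
finger_gap: 0.0551
finger_force: 0.0
at [395.1 206.9  49.1] tool y yaw 142.3 q6 -2.08 F [ 0.  -0.6  0.6] gap 55.1 t 16.8
rot [ 0.  -0.1  0.3] rows 0.043293159050310406
rot [ 1.000e-01  1.000e-01 -1.797e+02] rows 25.098442470535154
travel after [-0.0003 -0.0003  0.0231] rows 0.5539782133945572
```

```bash
python3 -m jog '[{"travel":[0,0,0.012],"rot":[0,0,0],"hand":90},{"travel":[0,0,0.011],"rot":[0,0,0],"hand":90},{"travel":[0,0,0],"rot":[0,0,0],"hand":110},{"travel":[0,0,0],"rot":[0,0,0],"hand":125},{"travel":[0,0,0],"rot":[0,0,0],"hand":140},{"travel":[0,0,0],"rot":[0,0,0],"hand":155},{"travel":[0,0,0],"rot":[0,0,0],"hand":170},{"travel":[0,0,0],"rot":[0,0,0],"hand":170}]' 30; python3 go.py;  python3 -m jog '[{"travel":[0,0,-0.01],"rot":[0,0,0],"hand":170},{"travel":[0,0,-0.03],"rot":[0,0,0],"hand":170},{"travel":[0,0,-0.04],"rot":[0,0,0],"hand":170},{"travel":[0,0,-0.04],"rot":[0,0,0],"hand":170},{"travel":[0,0,-0.03],"rot":[0,0,0],"hand":170},{"travel":[0,0,0],"rot":[0,0,0],"hand":170}]';python3 go.py 398 -348.5 170
```

```text
clock: 17.47
tool_pos: [0.3959, 0.2073, 0.0271]
orientation: [-1.387, 2.817, -0.0]
wrist_force: [-0.5, 0.5, 2.6]
finger_gap: 0.0358
finger_force: 30.2
at [395.9 207.3  27.1] tool y yaw 142.4 q6 -2.08 F [-0.5  0.5  2.6] gap 35.8 t 17.4667
clock: 17.97
tool_pos: [0.3978, 0.2081, 0.1852]
orientation: [-1.382, 2.807, -0.001]
wrist_force: [0.6, 0.4, 0.7]
finger_gap: 0.036
finger_force: 30.2
at [397.8 208.1 185.2] tool y yaw 142.4 q6 -2.08 F [0.6 0.4 0.7] gap 36.0 t 17.9667
travel after [ 0.4411 -0.3396  0.0124] rows 13.353608868602608
```

```bash
python3 -m jog '[{"travel":[0.025,-0.019,0],"rot":[0,0,0],"hand":170},{"travel":[0.032,-0.025,0],"rot":[0,0,0],"hand":170},{"travel":[0.032,-0.025,0],"rot":[0,0,0],"hand":170},{"travel":[0.02,-0.016,0],"rot":[0,0,4],"hand":170},{"travel":[0,0,0],"rot":[0,0,7],"hand":170},{"travel":[0,0,0],"rot":[0,0,7],"hand":170},{"travel":[0,0,0],"rot":[0,0,7],"hand":170},{"travel":[0,0,0],"rot":[0,0,7],"hand":170}]'
python3 -m jog '[{"travel":[0,0,0],"rot":[0,0,7],"hand":170},{"travel":[0,0,0],"rot":[0,0,7],"hand":170},{"travel":[0,0,0],"rot":[0,0,7],"hand":170},{"travel":[0,0,0],"rot":[0,0,7],"hand":170},{"travel":[0,0,0],"rot":[0,0,7],"hand":170},{"travel":[0,0,0],"rot":[0,0,7],"hand":170},{"travel":[0,0,0],"rot":[0,0,7],"hand":170},{"travel":[0,0,0],"rot":[0,0,7],"hand":170}]'
python3 -m jog '[{"travel":[0,0,0],"rot":[0,0,7],"hand":170},{"travel":[0,0,0],"rot":[0,0,7],"hand":170},{"travel":[0,0,0],"rot":[0,0,7],"hand":170},{"travel":[0,0,0],"rot":[0,0,7],"hand":170},{"travel":[0,0,0],"rot":[0,0,0],"hand":170}]'
python3 go.py 398 -348.5 150 ; python3 go.py 398 -348.5 150 20
```

```text
clock: 18.63
tool_pos: [0.3961, 0.0685, 0.1765]
orientation: [0.546, -3.094, -0.0]
wrist_force: [-0.4, 0.0, -0.2]
finger_gap: 0.0356
finger_force: 30.2
clock: 19.3
tool_pos: [0.3961, 0.0688, 0.1764]
orientation: [-0.969, -2.988, 0.0]
wrist_force: [0.2, -0.3, -0.1]
finger_gap: 0.0357
finger_force: 30.2
clock: 19.72
tool_pos: [0.3961, 0.0689, 0.1764]
orientation: [-1.661, -2.666, 0.0]
wrist_force: [-0.2, -0.7, -0.0]
finger_gap: 0.0357
finger_force: 30.2
at [396.1  68.9 176.4] tool y yaw 26.2 q6 -0.37 F [-0.2 -0.7 -0. ] gap 35.7 t 19.7167
travel after [-0.3754 -0.1823  0.0264] rows 10.029158108498665
at [396.1  68.9 176.4] tool y yaw 26.2 q6 -0.37 F [-0.2 -0.7 -0. ] gap 35.7 t 19.7167
rot [-0.  -0.   6.2] rows 0.860433623239965
rot [   0.    -0.  -173.8] rows 24.27923391604902
travel after [-0.3928 -0.141   0.0264] rows 10.029158108498665
```

```bash
python3 -m jog '[{"travel":[-0.028,-0.0135,0],"rot":[0,0,0],"hand":170},{"travel":[-0.036,-0.0175,0.001],"rot":[0,0,0],"hand":170},{"travel":[-0.036,-0.0175,0.003],"rot":[0,0,0],"hand":170},{"travel":[-0.036,-0.0175,0.003],"rot":[0,0,0],"hand":170},{"travel":[-0.036,-0.0175,0.003],"rot":[0,0,0],"hand":170},{"travel":[-0.036,-0.0175,0.003],"rot":[0,0,0],"hand":170},{"travel":[-0.036,-0.0175,0.003],"rot":[0,0,0],"hand":170},{"travel":[-0.036,-0.0175,0.003],"rot":[0,0,0],"hand":170}]'
python3 -m jog '[{"travel":[-0.036,-0.0175,0.003],"rot":[0,0,0],"hand":170},{"travel":[-0.036,-0.0175,0.003],"rot":[0,0,0],"hand":170},{"travel":[-0.024,-0.012,0],"rot":[0,0,0],"hand":170},{"travel":[0,0,0],"rot":[0,0,0],"hand":170},{"travel":[0,0,0],"rot":[0,0,0],"hand":170}]'
python3 go.py 398 -348.5 120; python3 - <<'E'
from h import *
import pickle
im,d,p=cam("wrist"); pickle.dump((im,d,p),open("w8.pkl","wb")); cv2.imwrite("pics/w8.png",cv2.resize(im,(768,576)))
E
```

```text
clock: 20.38
tool_pos: [0.3985, -0.2444, 0.1574]
orientation: [1.65, 2.673, 0.0]
wrist_force: [0.7, -0.1, 0.4]
finger_gap: 0.0359
finger_force: 30.2
clock: 20.8
tool_pos: [0.399, -0.3503, 0.1507]
orientation: [-1.653, -2.669, -0.001]
wrist_force: [0.3, -0.2, 0.0]
finger_gap: 0.0355
finger_force: 30.2
at [ 399.  -350.3  150.7] tool y yaw 26.5 q6 -1.25 F [ 0.3 -0.2  0. ] gap 35.5 t 20.8
travel after [ 0.002  -0.0001  0.0307] rows 0.7370819707719511
```

View pics/w8.png

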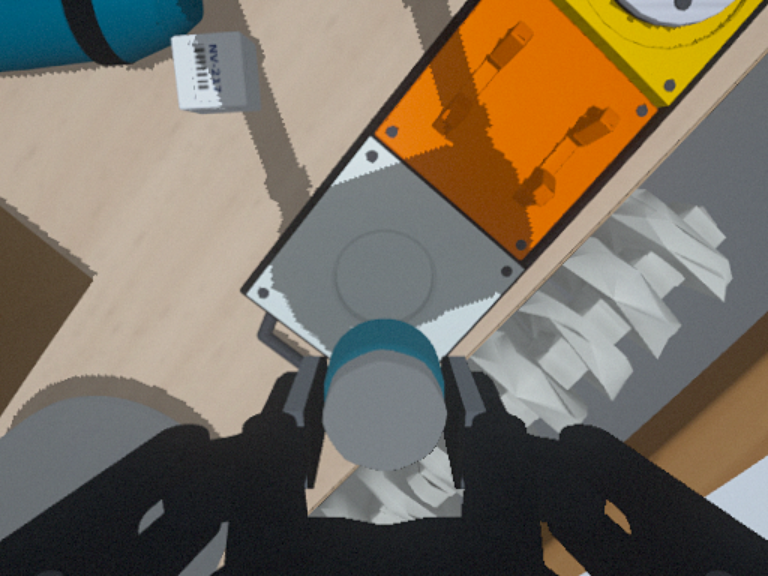

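The jar is held upright. White insert screws show at (372,156), (263,293) and (506,271), with the well's rim centred at about (384,278).

```bash
python3 - <<'E'
from h import *
import pickle
im,d,p=pickle.load(open("w8.pkl","rb")); f=lambda q,z: onz(p,np.array(q)/1.5,z)[:,:2]*1000
print("W",f([(263,293),(506,271)],.0225).mean(0),f([(384,278)],.022),"O",f([(391,131),(521,245),(642,111)],.0105)[[0,2]],f([(391,131),(642,111)],.0105).mean(0))
print("jar top",f([(384,411)],.1575))
E
python3 go.py 398.3 -348.5 60
```

```text
W [ 397.99993151 -347.9436614 ] [[ 397.20471651 -345.97150736]] O [[ 366.39728997 -275.86164726]
 [ 479.76010553 -206.37992026]] [ 423.07869775 -241.12078376]
jar top [[ 398.85802867 -349.10866884]]
at [ 399.4 -349.3  151. ] tool y yaw 26.5 q6 -1.25 F [ 0.1  0.2 -0. ] gap 35.8 t 20.85
travel after [ 0.0011 -0.0006  0.091 ] rows 2.181394280741068
```

```bash
python3 -m jog '[{"travel":[0.0015,-0.0005,0.03],"rot":[0,0,0],"hand":170},{"travel":[0,0,0.035],"rot":[0,0,0],"hand":170},{"travel":[0,0,0.02],"rot":[0,0,0],"hand":170},{"travel":[0,0,0.015],"rot":[0,0,0],"hand":170},{"travel":[0,0,0.007],"rot":[0,0,0],"hand":170},{"travel":[0,0,0],"rot":[0,0,0],"hand":170},{"travel":[0,0,0],"rot":[0,0,0],"hand":170}]';python3 go.py 398.3 -348 38
```

```text
clock: 21.43
tool_pos: [0.399, -0.3477, 0.0453]
orientation: [1.652, 2.671, -0.0]
wrist_force: [0.4, 0.2, -0.1]
finger_gap: 0.0356
finger_force: 30.2
at [ 399.  -347.7   45.3] tool y yaw 26.5 q6 -1.24 F [ 0.4  0.2 -0.1] gap 35.6 t 21.4333
travel after [ 0.     -0.0008  0.0073] rows 0.1755943566053666
```

```bash
python3 -m jog '[{"travel":[0,-0.0005,0.004],"rot":[0,0,0],"hand":170},{"travel":[0,0,0.003],"rot":[0,0,0],"hand":170},{"travel":[0,0,0.001],"rot":[0,0,0],"hand":170},{"travel":[0,0,0],"rot":[0,0,0],"hand":170},{"travel":[0,0,0],"rot":[0,0,0],"hand":170}]';python3 go.py 398.3 -348 37
```

```text
clock: 21.85
tool_pos: [0.3985, -0.3487, 0.0372]
orientation: [1.654, 2.669, -0.0]
wrist_force: [-0.4, 0.5, 1.7]
finger_gap: 0.036
finger_force: 30.5
at [ 398.5 -348.7   37.2] tool y yaw 26.4 q6 -1.24 F [-0.4  0.5  1.7] gap 36.0 t 21.85
travel after [0.0007 0.0001 0.0002] rows 0.01683060994754192
```

Seated on the floor. I release, lift and head for the valve.

```bash
python3 -m jog '[{"travel":[0,0,0],"rot":[0,0,0],"hand":145},{"travel":[0,0,0],"rot":[0,0,0],"hand":120},{"travel":[0,0,0],"rot":[0,0,0],"hand":110},{"travel":[0,0,-0.01],"rot":[0,0,0],"hand":105},{"travel":[0,0,-0.03],"rot":[0,0,0],"hand":105},{"travel":[0,0,-0.04],"rot":[0,0,0],"hand":105},{"travel":[0,0,-0.04],"rot":[0,0,0],"hand":105},{"travel":[0,0,-0.02],"rot":[0,0,0],"hand":105}]'; python3 go.py 453.5 36 160 -16;python3 go.py 453.5 36 160
```

```text
clock: 22.52
tool_pos: [0.3989, -0.3492, 0.1829]
orientation: [1.652, 2.664, -0.003]
wrist_force: [-0.1, -0.3, 0.9]
finger_gap: 0.0501
finger_force: 0.0
at [ 398.9 -349.2  182.9] tool y yaw 26.4 q6 -1.24 F [-0.1 -0.3  0.9] gap 50.1 t 22.5167
rot [ 0.3  0.3 42.4] rows 5.923197804477223
rot [  -0.4    0.3 -137.6] rows 19.216762630922105
travel after [ 0.3853 -0.0537  0.0229] rows 9.3463902429954
at [ 398.9 -349.2  182.9] tool y yaw 26.4 q6 -1.24 F [-0.1 -0.3  0.9] gap 50.1 t 22.5167
travel after [0.3209 0.2202 0.0212] rows 9.3463902429954
```

```bash
python3 -m jog '[{"travel":[0,0,0],"rot":[0,0,7],"hand":105},{"travel":[0,0,0],"rot":[0,0,7],"hand":105},{"travel":[0,0,0],"rot":[0,0,7],"hand":105},{"travel":[0,0,0],"rot":[0,0,7],"hand":105},{"travel":[0,0,0],"rot":[0,0,7],"hand":105},{"travel":[0,0,0],"rot":[0,0,7.1],"hand":105},{"travel":[0.03,-0.004,0],"rot":[0,0,0],"hand":105},{"travel":[0.04,-0.0056,0],"rot":[0,0,0],"hand":105}]'
python3 -m jog '[{"travel":[0.04,-0.0056,0],"rot":[0,0,0],"hand":105},{"travel":[0.04,-0.0056,0],"rot":[0,0,0],"hand":105},{"travel":[0.04,-0.0056,0],"rot":[0,0,0],"hand":105},{"travel":[0.04,-0.0056,0],"rot":[0,0,0],"hand":105},{"travel":[0.04,-0.0056,0],"rot":[0,0,0],"hand":105},{"travel":[0.04,-0.0056,0],"rot":[0,0,0],"hand":105},{"travel":[0.04,-0.0056,0],"rot":[0,0,0],"hand":105},{"travel":[0.03,-0.005,0.02],"rot":[0,0,0],"hand":105}]'
python3 -m jog '[{"travel":[0,0,0],"rot":[0,0,0],"hand":105},{"travel":[0,0,0],"rot":[0,0,0],"hand":105}]'
python3 go.py 453.5 36 100 -16;python3 - <<'E'
from h import *
import pickle
im,d,p=cam("wrist"); pickle.dump((im,d,p),open("w9.pkl","wb")); cv2.imwrite("pics/w9.png",cv2.resize(im,(768,576)))
E
```

```text
clock: 23.18
tool_pos: [0.4072, -0.2794, 0.1765]
orientation: [-2.508, -1.892, 0.001]
wrist_force: [1.9, 0.9, 0.2]
finger_gap: 0.0506
finger_force: 0.0
clock: 23.85
tool_pos: [0.4508, 0.0349, 0.1612]
orientation: [2.499, 1.896, 0.011]
wrist_force: [1.7, -0.9, 0.6]
finger_gap: 0.0503
finger_force: 0.0
clock: 24.02
tool_pos: [0.4484, 0.0335, 0.1558]
orientation: [-2.5, -1.902, 0.003]
wrist_force: [0.0, 0.1, -0.0]
finger_gap: 0.0503
finger_force: 0.0
at [448.4  33.5 155.8] tool y yaw -15.5 q6 0.27 F [ 0.   0.1 -0. ] gap 50.3 t 24.0167
rot [-0.1  0.   0.5] rows 0.07522129352840372
rot [-1.000e-01 -2.000e-01 -1.795e+02] rows 25.06594340900081
travel after [0.0038 0.0042 0.0558] rows 1.346124899649521
```

View pics/w9.png

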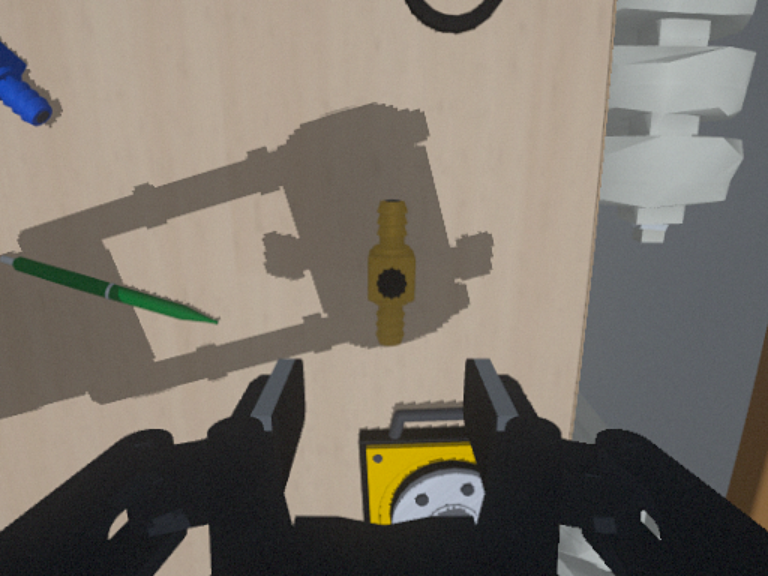

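The valve is at (391,275), knob at (391,283), lined up across the jaws.

```bash
python3 - <<'E'
from h import *
import pickle
im,d,p=pickle.load(open("w9.pkl","rb")); f=lambda q,z: onz(p,np.array(q)/1.5,z)[:,:2]*1000
e=f([(391.5,202),(390,343)],.014); print(f([(391.5,283)],.036),e,e.mean(0),np.degrees(np.arctan2(*(e[0]-e[1])[::-1])))
hsv=cv2.cvtColor(im,cv2.COLOR_BGR2HSV);H,S,V=cv2.split(hsv);m=((H>14)&(H<32)&(S>140)).astype(np.uint8);m[:,:220]=0;m[:,300:]=0;m[:120]=0;m[240:]=0
c=max(cv2.findContours(m,cv2.RETR_EXTERNAL,cv2.CHAIN_APPROX_NONE)[0],key=cv2.contourArea).reshape(-1,2)
print(cv2.minAreaRect((onz(p,c,.013)[:,:2]*1000).astype(np.float32)), "px", cv2.minAreaRect(c.astype(np.float32)))
E
python3 go.py
```

```text
[[453.54752423  36.27963029]] [[464.27907728  74.60144677]
 [441.76947921  -4.70176544]] [453.02427824  34.94984067] 74.15382048488843
((453.36492919921875, 34.716529846191406), (83.68798065185547, 25.50390625), 74.0466537475586) px ((261.0, 181.5), (95.0, 30.0), 90.0)
at [448.8  32.3 156.6] tool y yaw -15.6 q6 0.27 F [ 1.1 -0.2 -0.2] gap 50.4 t 24.0667
```

```bash
python3 -m jog '[{"travel":[0.004,0.0036,0.03],"rot":[0,0,0.3],"hand":105},{"travel":[0,0,0.035],"rot":[0,0,0],"hand":105},{"travel":[0,0,0.03],"rot":[0,0,0],"hand":110},{"travel":[0,0,0.02],"rot":[0,0,0],"hand":115},{"travel":[0,0,0.01],"rot":[0,0,0],"hand":115},{"travel":[0,0,0],"rot":[0,0,0],"hand":115},{"travel":[0,0,0],"rot":[0,0,0],"hand":115}]';python3 go.py 453.4 35.3 22 -15.9
```

```text
clock: 24.65
tool_pos: [0.4542, 0.034, 0.0325]
orientation: [2.51, 1.889, 0.001]
wrist_force: [0.3, -0.4, 1.3]
finger_gap: 0.0469
finger_force: 0.0
at [454.2  34.   32.5] tool y yaw -16.1 q6 0.28 F [ 0.3 -0.4  1.3] gap 46.9 t 24.65
rot [ 0.1 -0.  -0.2] rows 0.026023538403147285
rot [-0.000e+00 -1.000e-01  1.798e+02] rows 25.114856812480333
travel after [ 0.001  -0.0011  0.0105] rows 0.2553629785033569
```

```bash
python3 -m jog '[{"travel":[0.001,-0.001,0.006],"rot":[0,0,0],"hand":115},{"travel":[0,0,0.0045],"rot":[0,0,0],"hand":115},{"travel":[0,0,0],"rot":[0,0,0],"hand":140},{"travel":[0,0,0],"rot":[0,0,0],"hand":160},{"travel":[0,0,0],"rot":[0,0,0],"hand":175},{"travel":[0,0,0],"rot":[0,0,0],"hand":220},{"travel":[0,0,0],"rot":[0,0,0],"hand":220},{"travel":[0,0,0],"rot":[0,0,0],"hand":220}]' 50; python3 go.py; python3 -m jog '[{"travel":[0,0,-0.01],"rot":[0,0,0],"hand":220},{"travel":[0,0,-0.03],"rot":[0,0,0],"hand":220},{"travel":[0,0,-0.04],"rot":[0,0,0],"hand":220},{"travel":[0,0,-0.04],"rot":[0,0,0],"hand":220},{"travel":[0,0,-0.02],"rot":[0,0,0],"hand":220},{"travel":[0,0,0],"rot":[0,0,0],"hand":220}]';python3 go.py 423.3 -241.1 150 -103.2;python3 go.py 423.3 -241.1 150
```

```text
clock: 25.32
tool_pos: [0.4534, 0.0362, 0.0216]
orientation: [2.508, 1.891, 0.001]
wrist_force: [-0.4, 0.3, 3.8]
finger_gap: 0.0247
finger_force: 50.7
at [453.4  36.2  21.6] tool y yaw -16.0 q6 0.28 F [-0.4  0.3  3.8] gap 24.7 t 25.3167
clock: 25.82
tool_pos: [0.4552, 0.0362, 0.1678]
orientation: [2.504, 1.887, 0.013]
wrist_force: [0.4, -0.2, -0.5]
finger_gap: 0.0249
finger_force: 50.2
at [455.2  36.2 167.8] tool y yaw -16.0 q6 0.28 F [ 0.4 -0.2 -0.5] gap 24.9 t 25.8167
rot [ 0.3 -0.6 87.2] rows 12.181185152509334
rot [  0.6   0.3 -92.8] rows 12.958898386750953
travel after [0.0323 0.2772 0.0178] rows 6.706719115651571
at [455.2  36.2 167.8] tool y yaw -16.0 q6 0.28 F [ 0.4 -0.2 -0.5] gap 24.9 t 25.8167
travel after [-0.2754  0.0456  0.0175] rows 6.7067191156515715
```

```bash
python3 -m jog '[{"travel":[0,0,0],"rot":[0,0,7.1],"hand":220},{"travel":[0,0,0],"rot":[0,0,7.1],"hand":220},{"travel":[0,0,0],"rot":[0,0,7.1],"hand":220},{"travel":[0,0,0],"rot":[0,0,7.1],"hand":220},{"travel":[0,0,0],"rot":[0,0,7.1],"hand":220},{"travel":[0,0,0],"rot":[0,0,7.1],"hand":220},{"travel":[0,0,0],"rot":[0,0,7.1],"hand":220},{"travel":[0,0,0],"rot":[0,0,7.1],"hand":220}]'
python3 -m jog '[{"travel":[0,0,0],"rot":[0,0,7.1],"hand":220},{"travel":[0,0,0],"rot":[0,0,7.1],"hand":220},{"travel":[0,0,0],"rot":[0,0,7.1],"hand":220},{"travel":[0,0,0],"rot":[0,0,7.1],"hand":220},{"travel":[0,0,0],"rot":[0,0,2],"hand":220},{"travel":[0,0,0],"rot":[0,0,0],"hand":220}]'
python3 go.py 423.3 -241.1 150 -103.2
```

```text
clock: 26.48
tool_pos: [0.4524, 0.0361, 0.1599]
orientation: [-3.107, -0.461, 0.003]
wrist_force: [0.5, 0.6, -0.6]
finger_gap: 0.0251
finger_force: 50.2
clock: 26.98
tool_pos: [0.4524, 0.0361, 0.16]
orientation: [3.12, -0.363, -0.003]
wrist_force: [0.1, 0.2, -0.5]
finger_gap: 0.0248
finger_force: 50.2
at [452.4  36.1 160. ] tool y yaw -103.3 q6 1.81 F [ 0.1  0.2 -0.5] gap 24.8 t 26.9833
rot [ 0.   0.1 -0.1] rows 0.01691110302416823
rot [  0.2  -0.  179.9] rows 25.13133897811631
travel after [0.0349 0.2765 0.01  ] rows 6.688867144609374
```

```bash
python3 -m jog '[{"travel":[0.004,0.03,0],"rot":[0,0,0],"hand":220},{"travel":[0.005,0.04,0],"rot":[0,0,0],"hand":220},{"travel":[0.005,0.04,0],"rot":[0,0,0],"hand":220},{"travel":[0.005,0.04,0],"rot":[0,0,0],"hand":220},{"travel":[0.005,0.04,0],"rot":[0,0,0],"hand":220},{"travel":[0.005,0.04,0],"rot":[0,0,0],"hand":220},{"travel":[0.005,0.036,0],"rot":[0,0,0],"hand":220},{"travel":[0.001,0.01,0],"rot":[0,0,0],"hand":220}]'
python3 -m jog '[{"travel":[0,0,0],"rot":[0,0,0],"hand":220},{"travel":[0,0,0],"rot":[0,0,0],"hand":220},{"travel":[0,0,0],"rot":[0,0,0],"hand":220}]'
python3 go.py 423.3 -241.1 80 -103.2; python3 - <<'E'
from h import *
import pickle
im,d,p=cam("wrist"); pickle.dump((im,d,p),open("w10.pkl","wb"))
# orange rests: edges of the plate and valve axis, by masks
hsv=cv2.cvtColor(im,cv2.COLOR_BGR2HSV);H,S,V=cv2.split(hsv)
m=((H>3)&(H<16)&(S>150)).astype(np.uint8); c=max(cv2.findContours(m,cv2.RETR_EXTERNAL,cv2.CHAIN_APPROX_NONE)[0],key=cv2.contourArea).reshape(-1,2)
print("orange",cv2.minAreaRect((onz(p,c,.010)[:,:2]*1000).astype(np.float32)))
m=((H>16)&(H<27)&(S>110)).astype(np.uint8); m[:,:220]=0;m[:,300:]=0
cs=sorted(cv2.findContours(m,cv2.RETR_EXTERNAL,cv2.CHAIN_APPROX_NONE)[0],key=cv2.contourArea)[-3:]
for c in cs: print("brass px",cv2.contourArea(c),cv2.minAreaRect(c),"w",cv2.minAreaRect((onz(p,c.reshape(-1,2),.151)[:,:2]*1000).astype(np.float32)))
E
```

```text
clock: 27.65
tool_pos: [0.4226, -0.2448, 0.16]
orientation: [3.119, -0.365, -0.003]
wrist_force: [0.0, 0.3, -0.5]
finger_gap: 0.0248
finger_force: 50.2
clock: 27.9
tool_pos: [0.4242, -0.2394, 0.1606]
orientation: [-3.12, 0.358, 0.001]
wrist_force: [0.4, 0.0, -1.6]
finger_gap: 0.0246
finger_force: 50.2
at [ 424.2 -239.4  160.6] tool y yaw -103.1 q6 1.22 F [ 0.4  0.  -1.6] gap 24.6 t 27.9
rot [-0.1  0.   0.1] rows 0.01667223457985611
rot [-1.000e-01 -1.000e-01 -1.799e+02] rows 25.12596846421393
travel after [-0.0004  0.0019  0.0806] rows 1.9324591785343639
orange ((423.3390808105469, -240.9572296142578), (107.87360382080078, 107.33916473388672), 76.8959732055664)
brass px 0.0 ((229.0, 79.0), (0.0, 0.0), 0.0) w ((504.14202880859375, -247.0807342529297), (0.0, 0.0), 0.0)
brass px 0.0 ((258.0, 56.0), (0.0, 0.0), 0.0) w ((509.96820068359375, -260.3363037109375), (0.0, 0.0), 0.0)
brass px 7168.0 ((256.0, 256.5), (171.0, 60.0), 90.0) w ((421.6829833984375, -239.037353515625), (28.14268684387207, 89.07508850097656), 76.98873901367188)
```

```bash
python3 -m jog '[{"travel":[0.001,0.002,0.03],"rot":[0,0,0],"hand":220},{"travel":[0,0,0.03],"rot":[0,0,0],"hand":220},{"travel":[0,0,0.02],"rot":[0,0,0],"hand":220},{"travel":[0,0,0],"rot":[0,0,0],"hand":220},{"travel":[0,0,0],"rot":[0,0,0],"hand":220},{"travel":[0,0,0],"rot":[0,0,0],"hand":220}]';python3 go.py 424.8 -241.3 32 -103.1
```

```text
clock: 28.45
tool_pos: [0.4255, -0.2424, 0.0827]
orientation: [3.12, -0.358, 0.003]
wrist_force: [0.9, -0.6, -0.4]
finger_gap: 0.0248
finger_force: 50.2
at [ 425.5 -242.4   82.7] tool y yaw -103.1 q6 1.21 F [ 0.9 -0.6 -0.4] gap 24.8 t 28.45
rot [ 0.  -0.1 -0. ] rows 0.018397903507019246
rot [-2.0e-01 -1.0e-01  1.8e+02] rows 25.139336246494437
travel after [-0.0009 -0.0009  0.0507] rows 1.2158716351751309
```

```bash
python3 -m jog '[{"travel":[-0.001,-0.001,0.015],"rot":[0,0,0],"hand":220},{"travel":[0,0,0.012],"rot":[0,0,0],"hand":220},{"travel":[0,0,0.008],"rot":[0,0,0],"hand":220},{"travel":[0,0,0.006],"rot":[0,0,0],"hand":220},{"travel":[0,0,0],"rot":[0,0,0],"hand":220},{"travel":[0,0,0],"rot":[0,0,0],"hand":220}]';python3 go.py 424.8 -241.1 32 -103.1
```

```text
clock: 28.95
tool_pos: [0.4238, -0.2415, 0.0399]
orientation: [-3.121, 0.361, 0.001]
wrist_force: [0.5, 0.3, -0.5]
finger_gap: 0.0247
finger_force: 50.2
at [ 423.8 -241.5   39.9] tool y yaw -103.2 q6 1.21 F [ 0.5  0.3 -0.5] gap 24.7 t 28.95
rot [-0.   0.  -0.1] rows 0.013092544908230655
rot [  0.    0.  179.9] rows 25.126947867421226
travel after [ 0.0009 -0.0007  0.0079] rows 0.19119979160876377
```

```bash
python3 -m jog '[{"travel":[0.0005,-0.0005,0.004],"rot":[0,0,0],"hand":220},{"travel":[0,0,0.003],"rot":[0,0,0],"hand":220},{"travel":[0,0,0.0015],"rot":[0,0,0],"hand":220},{"travel":[0,0,0],"rot":[0,0,0],"hand":220},{"travel":[0,0,0],"rot":[0,0,0],"hand":220}]';python3 go.py 424.8 -241.1 32
```

```text
clock: 29.37
tool_pos: [0.4246, -0.2413, 0.0316]
orientation: [3.121, -0.361, 0.001]
wrist_force: [0.1, 0.0, 0.4]
finger_gap: 0.0246
finger_force: 50.4
at [ 424.6 -241.3   31.6] tool y yaw -103.2 q6 1.21 F [0.1 0.  0.4] gap 24.6 t 29.3667
travel after [ 0.0002 -0.0002 -0.0004] rows 0.012052998815313102
```

```bash
python3 -m jog '[{"travel":[0,0,0.0005],"rot":[0,0,0],"hand":195},{"travel":[0,0,0],"rot":[0,0,0],"hand":165},{"travel":[0,0,0],"rot":[0,0,0],"hand":145},{"travel":[0,0,0],"rot":[0,0,0],"hand":135},{"travel":[0,0,-0.01],"rot":[0,0,0],"hand":130},{"travel":[0,0,-0.03],"rot":[0,0,0],"hand":130},{"travel":[0,0,-0.04],"rot":[0,0,0],"hand":130},{"travel":[0,0,-0.04],"rot":[0,0,0],"hand":130}]'; python3 -m jog '[{"travel":[-0.02,0,-0.04],"rot":[0,0,0],"hand":130},{"travel":[-0.03,0,-0.02],"rot":[0,0,0],"hand":130},{"travel":[-0.03,0,0],"rot":[0,0,0],"hand":130},{"travel":[0,0,0],"rot":[0,0,0],"hand":130},{"travel":[0,0,0],"rot":[0,0,0],"hand":130},{"travel":[0,0,0],"rot":[0,0,0],"hand":130}]';python3 go.py;  python3 - <<'E'
from h import *
import pickle
im,d,p=cam("wrist"); pickle.dump((im,d,p),open("w11.pkl","wb")); 
t,_,_=cam("top"); a=cv2.resize(im,(640,480))[:330]; b=cv2.resize(t[100:250,80:440],(640,267),interpolation=cv2.INTER_CUBIC); cv2.imwrite("pics/fin.png",np.vstack([a,b]))
E
```

```text
clock: 30.03
tool_pos: [0.4237, -0.2407, 0.1519]
orientation: [-3.12, 0.361, 0.003]
wrist_force: [-0.1, -0.4, 1.3]
finger_gap: 0.0418
finger_force: 0.0
clock: 30.53
tool_pos: [0.348, -0.2233, 0.2085]
orientation: [3.12, -0.361, 0.002]
wrist_force: [0.1, 0.7, -0.2]
finger_gap: 0.0418
finger_force: 0.0
at [ 348.  -223.3  208.5] tool y yaw -103.2 q6 1.15 F [ 0.1  0.7 -0.2] gap 41.8 t 30.5333
```

View pics/fin.png

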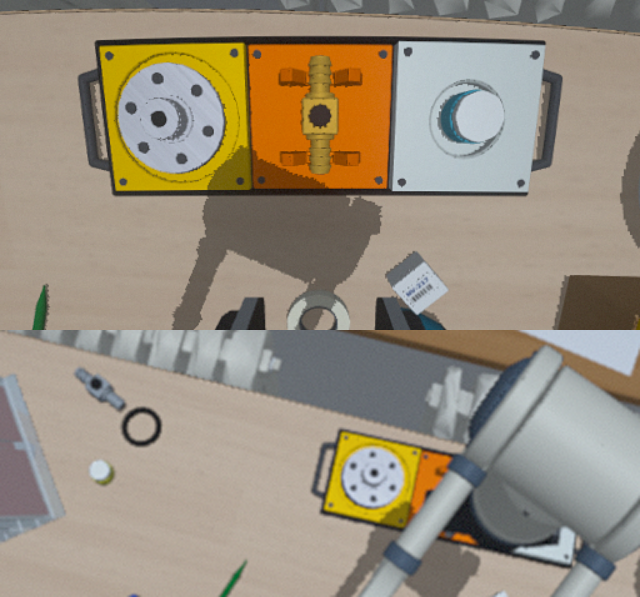

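All four parts are in place: cap at (171,118), valve at (320,115), jar at (475,118), and the look-alikes have not moved. I check the seated heights and level by depth before handing in.

```bash
python3 - <<'E'
from h import *
import pickle
im,d,p=pickle.load(open("w11.pkl","rb")); o=np.array(p["T"])[:3,3]
def z(q):
    u,v=int(q[0]*.8),int(q[1]*.8); r=ray(p,[(u,v)])[1][0]; return np.round((o+r*np.median(d[v-1:v+2,u-1:u+2]))*1000,1)
for n,q in dict(capL=(128,125),capT=(180,73),capB=(160,163),capR=(217,110),hub=(153,122),knob=(320,115),noz1=(320,65),noz2=(320,165),jar=(480,118),jarL=(470,105),floorO=(360,115),white=(520,120)).items(): print(n,z(q))
E
```

```text
capL [ 452.1 -100.7   25.2]
capT [ 477.5 -150.6   25.3]
capB [ 419.9 -115.9   25.5]
capR [ 446.2 -168.7   25.1]
hub [ 447.7 -128.5   47. ]
knob [ 424.5 -241.6   45. ]
noz1 [ 458.1 -249.5   29.1]
noz2 [ 390.1 -233.6   29.9]
jar [ 398.3 -350.    43.2]
jarL [ 408.1 -344.2   43.4]
floorO [ 418.4 -271.9    9. ]
white [ 388.5 -388.4   20.7]
```

All heights match the seated values (depth reads about 1 mm low throughout), and the cap is level.

```bash
python3 -c "
from bench import env
print(env.hand_in())"
```

```text
the job is handed in; nothing more can be done
None
```

The job is handed in at about 31 s of the 128 s: the ring and gland cap are seated in the yellow insert, the turquoise jar in the white well and the brass valve in the orange V rests, with depth readings matching seated heights to about 1 mm and the look-alikes not touched.

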